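# Make up the basting kit and the cocoa kit

### The job

Make up two kits from the stock on the turntable: in the long tray the basting kit, with the tall slim jar standing in the empty compartment beside the dipping dishes and the silicone brush lying flat in the long slot; in the short tray the cocoa kit, with the squat wide jar standing in the empty compartment beside the cup and the scoop lying in the slot with its cup upright. Keep the glass jars upright, set them down gently without dropping them, and leave the middle-sized jar standing on the turntable.

Things in the scene. Friction and masses are not known exactly. Their poses are not given: they have to be found in the camera images.
- tall_jar: tall slim jar, tallest and narrowest of three: glass spice jar of brown spice, flat steel twist cap; 42 mm diameter, 96 mm tall with cap (the top 17 mm, 3 mm narrower), 0.16 kg. Starts standing on the turntable in a row with the other two jars, any order, centres about 85 mm or more apart. Origin: centre of its underside, z up; yaw means nothing
- middle_jar: middle-sized jar of three, stays on the turntable: glass spice jar of brown spice, flat steel twist cap; 50 mm diameter, 64 mm tall with cap (the top 17 mm, 3 mm narrower), 0.16 kg. Starts standing on the turntable in a row with the other two jars, any order, centres about 85 mm or more apart. Origin: centre of its underside, z up; yaw means nothing
- squat_jar: squat wide jar, shortest and widest of three: glass spice jar of brown spice, flat steel twist cap; 58 mm diameter, 48 mm tall with cap (the top 17 mm, 3 mm narrower), 0.16 kg. Starts standing on the turntable in a row with the other two jars, any order, centres about 85 mm or more apart. Origin: centre of its underside, z up; yaw means nothing
- brush: red silicone brush lying flat on the turntable, beside the row of jars, 196 mm long along x. Handle 18 mm wide, 14 mm thick, from x = -98 to +31 mm; head 40 mm wide, 16 mm thick, from there to +98. 0.07 kg, centre of mass within 10 mm of the origin. Origin: mid-length, centre of the flat underside, z up, +x to the bristles
- scoop: steel scoop standing on its cup on the turntable, across the row of jars from the brush, 134 mm long along x. Cup 42 mm diameter, 28 high, centre x = +46 mm; level handle 14 mm wide, from x = +26 to -67 mm, 19 to 27 mm above the cup's bottom. 0.08 kg, centre of mass x = +38: grip close to the cup. Origin: mid-length, at the level of the cup's underside, z up, +x to the cup
- long_tray: fixed long bamboo tray, 236 mm (x) by 172 (y); walls 6 mm thick, top 20 mm high; floor 6 mm thick. Slot 224 by 84 mm inside, centre (0, -38) mm; compartments 70 by 70 mm inside, centres x = -77, 0, +77, y = +45 mm: the first two hold fixed white dishes (62 mm wide, rim 34 mm high), that at x = +77 is empty. Origin: centre of the underside, z = 0
- short_tray: fixed short bamboo tray, 174 mm (x) by 180 (y); walls 6 mm thick, top 20 mm high; floor 6 mm thick. Slot 162 by 84 mm inside, centre (0, -42) mm; compartments 78 by 78 mm inside, centres x = -42, +42, y = +45 mm: the first holds a fixed white cup (66 mm wide, rim 54 mm high), that at x = +42 is empty. Origin: centre of the underside, z = 0
- turntable: white plastic turntable, 330 mm diameter, carrying the stock; top 24 mm above the bar, rim 3 mm thick and 6 mm higher. The disc spins on its fixed foot with slight friction (0.06 N m): a sideways push on what stands there turns it. Origin: centre of the foot, z = 0; does not turn with the disc
Things that resemble listed ones, but are neither listed nor needed, are in the scene too. Leave any green look-alike of the squat_jar alone.

How it is judged (in metres and radians):
At the end, for the whole second after the job is handed in: Each in its place by at most 15 mm (tall jar), 11.5 mm (squat jar), 16 mm along and 22 mm across the slot (brush, scoop; 0.35 rad, either way round); on the tray floors within 4 mm, tilted under 0.12 rad; middle jar upright on the turntable; all released and at rest (x of tall_jar in the frame of long_tray between 0.0617 and 0.0917 m and y of tall_jar in the frame of long_tray between 0.03 and 0.06 m and z of tall_jar in the frame of long_tray between 0.002 and 0.01 m and x of squat_jar in the frame of short_tray between 0.0305 and 0.0535 m and y of squat_jar in the frame of short_tray between 0.0335 and 0.0565 m and z of squat_jar in the frame of short_tray between 0.002 and 0.01 m and x of brush in the frame of long_tray between -0.016 and 0.016 m and y of brush in the frame of long_tray between -0.062 and -0.014 m and z of brush in the frame of long_tray between 0.002 and 0.01 m and x of scoop in the frame of short_tray between -0.016 and 0.016 m and y of scoop in the frame of short_tray between -0.0645 and -0.0195 m and z of scoop in the frame of short_tray between 0.002 and 0.01 m and angle between the x axis of brush and the x axis of long_tray, either way round below 0.35 rad and angle between the x axis of scoop and the x axis of short_tray, either way round below 0.35 rad and horizontal distance between middle_jar and turntable below 0.14 m and z of middle_jar in the frame of turntable between 0.019 and 0.029 m and angle between each of tall_jar, middle_jar, squat_jar, brush, scoop's own z axis and vertical below 0.12 rad and linear speed of each of tall_jar, middle_jar, squat_jar, brush, scoop below 0.02 m/s and angular speed of each of tall_jar, middle_jar, squat_jar, brush, scoop below 0.2 rad/s); the robot touches nothing.
It fails at once if a spice jar tips over (more than 40 degrees) (angle between any of tall_jar, middle_jar, squat_jar's own z axis and vertical above 0.7 rad).
It fails at once if a glass jar is dropped: it moves faster than 0.6 m/s (a fall of about 18 mm) out of the grasp ((linear speed of tall_jar above 0.6 m/s and contact force between tall_jar and the fingers below 0.05 N) or (linear speed of middle_jar above 0.6 m/s and contact force between middle_jar and the fingers below 0.05 N) or (linear speed of squat_jar above 0.6 m/s and contact force between squat_jar and the fingers below 0.05 N)).
It also fails if it takes over 128 s, if anything falls off the work surface, if the arm or the gripper's body presses on something with over 40 N, if the wrist force passes 120 N, or if a joint passes its speed limit or range.

### The arm

A 6-joint arm with a two-finger parallel gripper is mounted at the origin on the work surface. World frame = base frame: x ahead of the robot, y to its left, z up, the work surface at z = 0. Lengths are in mm, angles in rad, forces in N, time in s.
With the tool pointing down it reaches from about 350 to 875 mm from the base axis. Payload 4.2 kg.
Tool frame: the origin (TCP) lies between the finger pads; the fingertips stand 25 mm ahead of it and the grasp point (between the pads) lies 6 mm ahead of it; z points along the fingers, y is the line along which they close (so a half turn about z gives the same grasp; the last joint's range is limited). The gripper opens to 85 mm and grips with 20 to 120 N. Pads are 22 mm wide; open, the fingers measure 114 mm over their backs; the gripper's body (76 mm by 85 mm) begins 54 mm behind the grasp point. The pads swing forward as they close: fully open they stand 13 mm farther back than shut.
Start: joints at [-0.924, 0.385, 0.008, 0, -1.194, -0.259], TCP at [236.359, -578.562, 224.912] pointing down, gripper open.
Joint ranges: [-3.14, 3.14], [-1.21, 2.06], [-1.07, 1.41], [-3.16, 2.05], [-2.99, -0.16], [-3.1, 3.1]. Speed limits (rad/s): [2.79, 2.79, 3.14, 3.14, 3.14, 3.14].

### API

Orientations are given as a unit quaternion [x, y, z, w].
In Python, from bench import arm gives the robot as it stands.
- The arm moves only by the shell command python3 -m pendant 'ROWS'. ROWS is JSON, a list of rows, each a list of 7 numbers: the shift along the tool's x, y, z in m, then the turn, a rotation vector about the tool's x, y, z in degrees, then the finger opening in m, from 0 to 0.0854. In form: [[x, y, z, wx, wy, wz, fingers], ...]. A call has 1 to 12 rows; each row shifts and turns the commanded pose from where the row before left it, along the tool's axes as they then stand; what a row does not reach is not made up. A row lasts 1/10 s, in which the tool goes at most 50 mm and 8.59 degrees, less where a joint would pass 70% of its speed; a pose out of reach is approached as far as the arm can. A call is refused whole if a number of a shift passes 0.05 or a number of a turn 8.59, either way. A call with a gripper value outside its range is refused whole. The fingers move at their own pace and stop on an object; the grip force is fixed at half the most. Time passes only in rows, so rows that do not move let the fingers close. It gives the time, the measured TCP pose, the force, the opening and the grip force at its end, in the units of the state.
- arm.read_state(): the state, without advancing time (a new reading comes with each control period).
- arm.get_image(name): name is "side" or "top"; returns a dict with "image" (384x512x3 uint8, red, green, blue), "fx", "fy", "cx", "cy" (pixels), "xyz" and "rotation" of the camera in the world. Camera axes: x right, y down, z forward; pixel columns grow to the right and rows downward; lengths in mm; the calibration is good to about 2 mm. A picture is of the moment at which its call begins. There is no depth.
- arm.job_done(): hands the job in; it is judged then, once.
The state is a dict: "clock": time; "joints": joint angles; "joint_vel": joint speeds; "joint_efforts": joint torques, N m; "position": TCP position; "ee_rot": TCP orientation; "contact_force": force on the tool from outside, world axes, zero at the start; "wrist_torque": the same for the moment, N m; "gripper_width": finger opening in mm; "grasp_force": force on a finger pad.
Only numpy, scipy, OpenCV 4.12 (cv2) and the standard library are available. Lean on these libraries where they do the work, as an engineer would, in place of code of your own. Each camera call takes 0.05 s, during which the arm holds its last target. There are 200 camera calls.

## Working session

There is one attempt and no reset: what is moved stays moved. The work goes in short steps, Python scripts to look and compute and a shell command to move; the robot and the scene stay as the last step left them, time stands still between calls to the robot, and variables do not carry over. Pictures are saved under pics/ and viewed, at most 14 in all, crops included, and the job is handed in when it is done.

```bash
mkdir -p pics; ls; python3 - <<'E'
from bench import arm
import cv2,numpy as np,pickle
s=arm.read_state();print(s)
for n in("top","side"):
    d=arm.get_image(n);pickle.dump(d,open(n+'0.pkl','wb'))
    print(n,d['fx'],d['cx'],d['cy'],d['xyz'],np.round(d['rotation'],4).tolist())
    cv2.imwrite(f'pics/{n}0.png',cv2.resize(d['image'][:,:,::-1],(800,600),interpolation=cv2.INTER_CUBIC))
E
```

```text
pics
{'clock': 0.0, 'joints': array([-9.24386464e-01,  3.85571900e-01,  6.59812927e-03, -4.96353987e-04,
       -1.19400104e+00, -2.58610150e-01]), 'joint_vel': array([-0.00044881,  0.00161576, -0.00080205, -0.00064494,  0.00098109,
        0.00086038]), 'joint_efforts': array([-8.87618498e-04, -3.92286623e+01,  1.88396949e+01,  4.18623760e+00,
       -4.72420346e-03,  1.65929708e-05]), 'position': array([ 236.13381951, -578.01698886,  223.80189613]), 'ee_rot': array([-1.92597154e-01,  9.81277278e-01,  1.08046455e-03, -2.68791078e-04]), 'contact_force': array([-0.02366547, -0.11456561, -0.34097646]), 'wrist_torque': array([-0.0387424 ,  0.03141633, -0.05179817]), 'grasp_force': 0.0, 'gripper_width': 84.97318023349673}
top 487.22469651950263 255.43076615733534 193.84417677829714 [ 123.08847182    8.07235811 1582.43222223] [0.7061, -0.7007, 0.0729, -0.0724]
side 358.936489528946 254.0438965228056 192.65330719302315 [176.87226002 517.51608713 757.33032534] [-0.1938, 0.921, -0.3292, 0.0756]
```

View pics/top0.png

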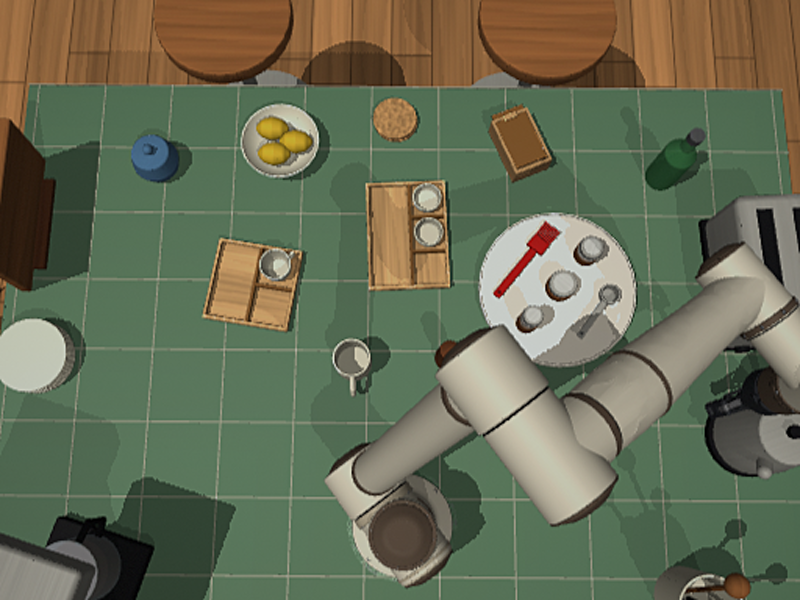

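View pics/side0.png

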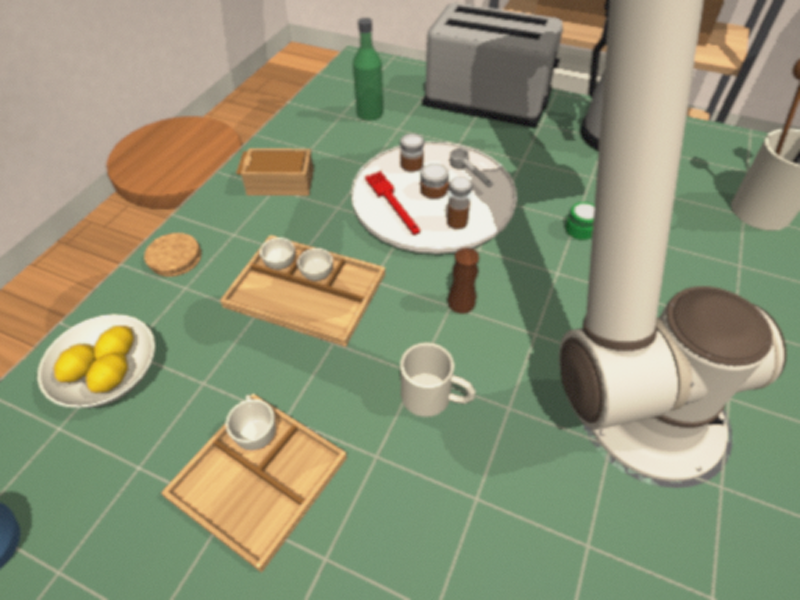

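```bash
cat > h.py <<'E'
import cv2,numpy as np,pickle
from scipy.spatial.transform import Rotation as R
from scipy.optimize import least_squares
def ld(f): return pickle.load(open(f,'rb'))
def snap(n,f):
    from bench import arm
    d=arm.get_image(n);pickle.dump(d,open(f,'wb'));return d
def ray(d,p):
    v=np.array([(p[0]-d['cx'])/d['fx'],(p[1]-d['cy'])/d['fy'],1.]);return R.from_quat(d['rotation']).apply(v)
def cast(d,p,z):
    v=ray(d,p);o=np.array(d['xyz']);return o+v*(z-o[2])/v[2]
def proj(d,P):
    v=R.from_quat(d['rotation']).inv().apply(np.array(P)-d['xyz']);return np.array([d['fx']*v[0]/v[2]+d['cx'],d['fy']*v[1]/v[2]+d['cy']])
def tri(d1,p1,d2,p2):
    A=[];b=[]
    for d,p in((d1,p1),(d2,p2)):
        v=ray(d,p);v/=np.linalg.norm(v);M=np.eye(3)-np.outer(v,v);A.append(M);b.append(M@np.array(d['xyz']))
    return np.linalg.lstsq(np.vstack(A),np.hstack(b),rcond=None)[0]
def crop(d,x0,y0,x1,y1,s): return cv2.resize(d['image'][y0:y1,x0:x1,::-1],None,fx=s,fy=s,interpolation=cv2.INTER_CUBIC)
E
python3 - <<'E'
from h import *
t,s=ld('top0.pkl'),ld('side0.pkl')
a=crop(t,300,128,412,240,5)[:560,:]; b=crop(s,220,85,336,165,4)
# native scale .64
im=np.zeros((600,800,3),np.uint8);a=cv2.resize(a,(400,400));b=cv2.resize(b,(400,276));im[:400,:400]=a;im[:276,400:]=b
c=crop(t,125,110,295,215,2);im[400-10:600,:340]=c[:210];e=crop(s,100,145,250,370,1.44) if 0 else cv2.resize(s['image'][145:370,100:260,::-1],(230,323));im[277:600,500:730]=e
cv2.imwrite('pics/m1.png',im)
for n,d in(('top',t),('side',s)):
    hsv=cv2.cvtColor(d['image'],cv2.COLOR_RGB2HSV)
    m=cv2.inRange(hsv,(8,60,90),(28,200,255));m=cv2.morphologyEx(m,cv2.MORPH_CLOSE,np.ones((5,5)))
    for c in cv2.findContours(m,cv2.RETR_EXTERNAL,cv2.CHAIN_APPROX_NONE)[0]:
        if cv2.contourArea(c)>700:
            q=cv2.approxPolyDP(cv2.convexHull(c),6,True)[:,0];
            if q[:,1].min()>60: print(n,cv2.contourArea(c),q.tolist())
    m=cv2.inRange(hsv,(0,180,90),(6,255,255))|cv2.inRange(hsv,(174,180,90),(180,255,255))
    c=max(cv2.findContours(m,0,1)[0],key=cv2.contourArea);print('brush',n,cv2.minAreaRect(c))
E
```

```text
top 2762.0 [[140, 153], [193, 161], [182, 212], [130, 203]]
top 3434.5 [[282, 115], [287, 184], [236, 186], [234, 117]]
top 1099.5 [[333, 67], [352, 102], [327, 115], [313, 82]]
brush top ((335.1930847167969, 166.93069458007812), (11.046480178833008, 57.20247268676758), 39.289405822753906)
side 6207.0 [[172, 258], [221, 293], [166, 365], [103, 315], [143, 271]]
side 1455.0 [[84, 210], [82, 237], [72, 249], [34, 242], [41, 223]]
side 2436.0 [[430, 191], [469, 188], [494, 218], [475, 233], [430, 222]]
side 3737.0 [[140, 192], [166, 159], [186, 154], [246, 172], [221, 221]]
brush side ((252.47540283203125, 129.2705078125), (46.09328079223633, 9.34669303894043), 50.19443130493164)
```

View pics/m1.png

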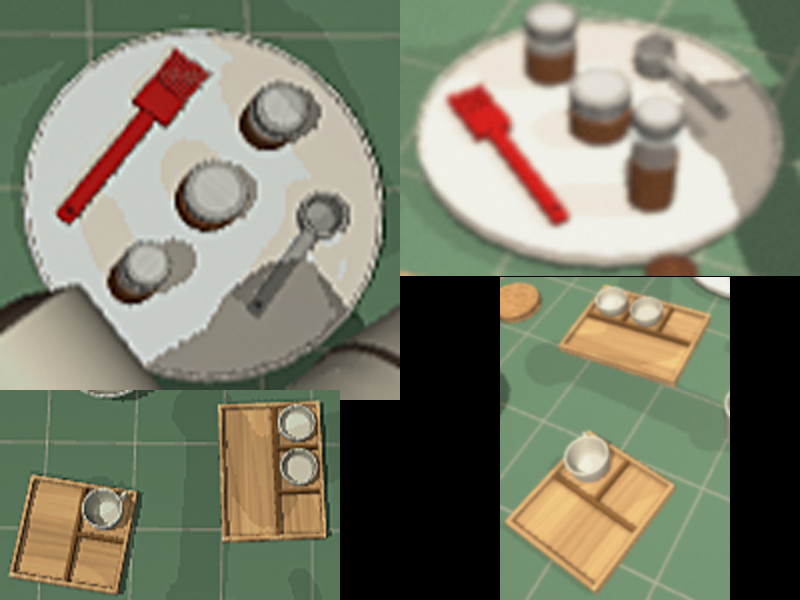

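```bash
python3 - <<'E'
from h import *
np.set_printoptions(precision=1,suppress=True)
t,s=ld('top0.pkl'),ld('side0.pkl')
T=lambda x,y:(300+x/3.571-.4,128+y/3.571-.4)
S=lambda x,y:(220+(x-400)/3.448-.4,85+y/3.448-.4)
for n,a,b in(('tall',(148,263),(658,112)),('squat',(213,187),(600,86)),('mid',(285,108),(550,18)),('cup',(322,215),(655,52)),('hend',(257,308),(724,112)),('bhead',(193,60),(465,92)),('bend',(67,216),(560,218))):
    p=tri(t,T(*a),s,S(*b));print(n,p,'resid px',proj(t,p)-T(*a),proj(s,p)-S(*b))
# trays: corners top/side in tray order
for nm,tc,sc in(('short',[[130,203],[182,212],[193,161],[140,153]],[[221,293],[172,258],None,[103,315]]),):
    pass
def fit(q,hx,hy):
    q=np.array(q);c=q.mean(0);return c
L=[[282,115],[287,184],[236,186],[234,117]];Sh=[[193,161],[182,212],[130,203],[140,153]]
for nm,q in(('long',L),('short',Sh)):
    P=np.array([cast(t,p,20) for p in q]);print(nm,P[:,:2].tolist(),'c',P.mean(0),'len',np.linalg.norm(P-np.roll(P,-1,0),axis=1))
    for i in(0,2): print('xdir',np.degrees(np.arctan2(*( (P[1]-P[0]) if i==0 else (P[2]-P[3]))[[1,0]])))
# height check by triangulation
print('long corners',tri(t,(287,184),s,(246,172)),tri(t,(236,186),s,(221,221)),tri(t,(234,117),s,(140,192)))
print('short corners',tri(t,(182,212),s,(221,293)),tri(t,(130,203),s,(166,365)),tri(t,(140,153),s,(103,315)))
# turntable ellipse from top
E
```

```text
tall [ 406.6 -254.   118.5] resid px [0.1 0.3] [-0.4 -0.1]
squat [ 483.4 -322.2   73.5] resid px [0.1 0.7] [-0.7 -0.2]
mid [ 556.8 -387.1   82.1] resid px [0. 0.] [-0. -0.]
cup [ 466.2 -426.1   44.5] resid px [0.1 0.4] [-0.4 -0.1]
hend [ 378.9 -363.    47.6] resid px [0.1 0.7] [-0.7 -0.2]
bhead [ 615.6 -317.6   29.9] resid px [0.2 0.6] [-0.7 -0.2]
bend [ 467.3 -197.3   28.1] resid px [0.1 0.3] [-0.4 -0.1]
long [[723.0518996245813, -79.69204917324363], [483.15056901132766, -95.2740251453373], [475.0914793029941, 72.4013246952782], [714.578750921502, 82.92923837981746]] c [599.   -4.9  20. ] len [240.4 167.9 239.7 162.8]
xdir -176.2837673160421
xdir -177.4828854065965
short [[559.0922258296869, 216.57185704837363], [387.1129415478506, 246.52605863753394], [415.54780221974306, 417.2455084602828], [585.3166276705251, 394.1206172899473]] c [486.8 318.6  20. ] len [174.6 173.1 171.3 179.5]
xdir 170.11971918093897
xdir 172.24325104140638
long corners [483.9 -95.4  17.4] [478.1  72.9   2.6] [716.2  83.1  15.6]
short corners [387.6 247.9   8.6] [418.1 421.3   3.9] [585.4 394.1  21.2]
```

```bash
python3 - <<'E'
from h import *
np.set_printoptions(precision=1,suppress=True)
t,s=ld('top0.pkl'),ld('side0.pkl')
im=cv2.resize(t['image'],None,fx=4,fy=4,interpolation=cv2.INTER_CUBIC);hsv=cv2.cvtColor(im,cv2.COLOR_RGB2HSV)
for nm,(x0,y0,x1,y1),z in(('d1',(262,116,287,138),34),('d2',(262,138,287,161),34),('cup',(162,156,190,182),54)):
    m=cv2.inRange(hsv[y0*4:y1*4,x0*4:x1*4],(0,0,110),(180,45,255))
    m=cv2.morphologyEx(m,cv2.MORPH_OPEN,np.ones((9,9)))
    c=max(cv2.findContours(m,0,1)[0],key=cv2.contourArea);e=cv2.fitEllipse(cv2.convexHull(c))
    p=((e[0][0]+.5)/4+x0-.5,(e[0][1]+.5)/4+y0-.5);print(nm,np.array(p),np.array(e[1])/4,cast(t,p,z))
# sub-pixel tray outline: rectangle to tray interior/wall mask
for nm,(x0,y0,x1,y1) in(('long',(228,108,294,192)),('short',(122,145,200,220))):
    g=hsv[y0*4:y1*4,x0*4:x1*4];m=cv2.inRange(g,(5,50,60),(30,255,255));m=cv2.morphologyEx(m,cv2.MORPH_CLOSE,np.ones((25,25)))
    c=max(cv2.findContours(m,0,1)[0],key=cv2.contourArea);q=cv2.approxPolyDP(cv2.convexHull(c),20,True)[:,0]/4+[x0,y0]-.4
    P=np.array([cast(t,p,20)[:2] for p in q]);print(nm,q.tolist(),P.tolist(),P.mean(0))
E
```

```text
d1 [273.7 126.3] [15.3 18.3] [677.4 -51.2  34. ]
d2 [275.1 148.1] [14.7 18.2] [601.7 -55.8  34. ]
cup [178.2 168.7] [14.5 19. ] [523.6 259.   54. ]
long [[283.35, 115.35], [287.35, 183.6], [235.85, 186.1], [233.6, 116.85]] [[721.8341717931651, -84.26452963917443], [484.5100460311158, -96.43355919062788], [474.750765471559, 72.88899958141074], [715.1045306996149, 84.29295182168462]] [599.   -5.9]
short [[140.1, 152.35], [193.1, 160.6], [182.85, 211.85], [129.1, 202.35]] [[587.5716388819371, 393.913329810472], [560.4716166831925, 216.28607170769405], [387.628431514969, 243.783023382576], [417.6820908366603, 420.3106101609184]] [488.3 318.6]
```

```bash
cat > plan.py <<'E'
import sys
from h import *
from bench import arm
# usage: plan.py x y z closing_yaw_deg -> turn about tool z (deg), then shift in the turned tool frame (mm)
a=[float(v) for v in sys.argv[1:]];s=arm.read_state();M=R.from_quat(s['ee_rot']).as_matrix()
yaw=np.degrees(np.arctan2(M[1,1],M[0,1]));dy=(a[3]-yaw+90)%180-90
if len(a)>4: dy=a[3]-yaw
g=np.radians(a[3] if abs((yaw+dy-a[3]+180)%360-180)<1 else a[3]+180);Y=np.array([np.cos(g),np.sin(g),0]);Z=np.array([0,0,-1]);X=np.cross(Y,Z)
d=np.array(a[:3])-s['position'];print('t %.1f'%s['clock'],'pos',np.round(s['position'],1),'yaw %.1f'%yaw,'tilt %.2f'%np.degrees(np.arccos(-M[2,2])),'TURN z %.1f'%-dy,'SHIFT',np.round([d@X,d@Y,d@Z],1))
E
python3 - <<'E'
from h import *
t=ld('top0.pkl');r=((335.193,166.931),(11.046,57.20),39.289)
b=cv2.boxPoints(r);P=np.array([cast(t,p,38)[:2] for p in b]);print(cast(t,r[0],38),P.tolist(), P[1]-P[0],P[2]-P[1])
E
python3 plan.py 541 -257 150 51
```

```text
[ 537.62379456 -252.33744565   38.        ] [[474.4285052192344, -177.94132725697855], [625.7886409465697, -300.4715963524142], [601.8572310542398, -327.95564457778516], [451.4040408856562, -205.26515188828992]] [ 151.36013573 -122.5302691 ] [-23.93140989 -27.48404823]
t 0.1 pos [ 236.2 -578.1  223.9] yaw 112.2 tilt 0.12 TURN z 61.2 SHIFT [-34.8 441.4  73.9]
```

```bash
python3 -m pendant '[[0,0,0,0,0,7.65,0.05],[0,0,0,0,0,7.65,0.05],[0,0,0,0,0,7.65,0.05],[0,0,0,0,0,7.65,0.05],[0,0,0,0,0,7.65,0.05],[0,0,0,0,0,7.65,0.05],[0,0,0,0,0,7.65,0.05],[0,0,0,0,0,7.65,0.05]]'
python3 -m pendant '[[0,0.04,0,0,0,0,0.05],[0,0.04,0,0,0,0,0.05],[0,0.04,0,0,0,0,0.05],[0,0.04,0,0,0,0,0.05],[0,0.04,0,0,0,0,0.05],[0,0.04,0,0,0,0,0.05],[0,0.04,0,0,0,0,0.05],[0,0.04,0,0,0,0,0.05],[0,0.04,0,0,0,0,0.05],[0,0.04,0,0,0,0,0.05],[-0.03,0.04,0.02,0,0,0,0.05],[0,0,0,0,0,0,0.05]]'
python3 plan.py 539.5 -255 80 51
```

```text
clock: 0.9
position: [236.2, -578.2, 224.3]
ee_rot: [0.336, 0.942, 0.0, -0.0]
contact_force: [0.5, -0.4, 0.7]
gripper_width: 50.1
grasp_force: 0.0
clock: 2.1
position: [535.6, -253.7, 202.2]
ee_rot: [0.332, 0.943, 0.0, -0.002]
contact_force: [-0.8, 0.0, -1.2]
gripper_width: 49.6
grasp_force: 0.0
t 2.1 pos [ 535.6 -253.7  202.2] yaw 51.2 tilt 0.29 TURN z 0.2 SHIFT [ -3.8   1.4 122.2]
```

Descend to z=80 and check.

```bash
python3 -m pendant '[[-0.004,0.001,0.03,0,0,0,0.05],[0,0,0.03,0,0,0,0.05],[0,0,0.03,0,0,0,0.05],[0,0,0.03,0,0,0,0.05],[0,0,0,0,0,0,0.05]]'
python3 plan.py 539.5 -255 51 51
python3 - <<'E'
from h import *
t=snap('top','t1.pkl');s=snap('side','s1.pkl')
im=np.zeros((480,800,3),np.uint8)
im[:,:400]=cv2.resize(crop(t,290,120,390,240,1),(400,480),interpolation=cv2.INTER_CUBIC);im[:,400:]=cv2.resize(crop(s,210,60,310,180,1),(400,480),interpolation=cv2.INTER_CUBIC)
cv2.imwrite('pics/p1.png',im)
E
```

```text
clock: 2.6
position: [532.8, -257.3, 81.7]
ee_rot: [0.334, 0.942, -0.0, -0.005]
contact_force: [-0.8, 0.2, 0.2]
gripper_width: 49.7
grasp_force: 0.0
t 2.6 pos [ 532.8 -257.3   81.7] yaw 50.9 tilt 0.62 TURN z -0.1 SHIFT [-3.8  6.  30.7]
```

View pics/p1.png

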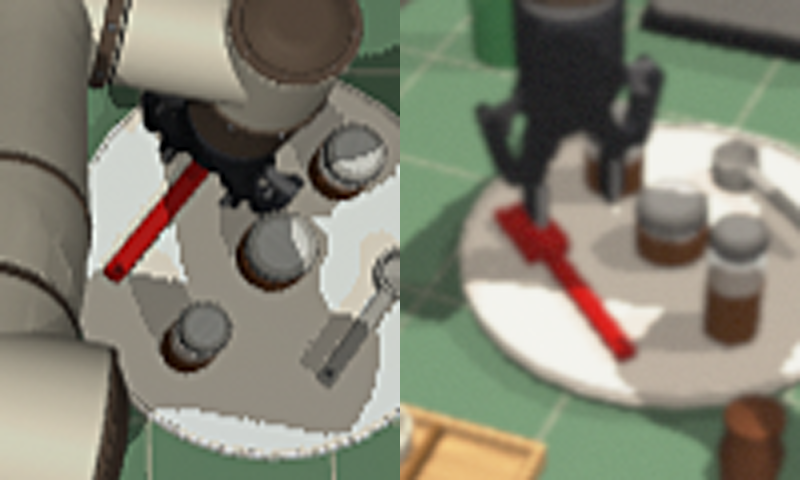

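```bash
python3 - <<'E'
from h import *
s=ld('s1.pkl');t=ld('t1.pkl')
f=lambda p:(np.round((proj(s,p)-[210,60])*4+[400,0]),np.round((proj(t,p)-[290,120])*4))
c=np.array([532.8,-257.3,57]);y=np.array([np.cos(.89),np.sin(.89),0])
for n,p in(('tip',c),('f+',c+25*y),('f-',c-25*y),('brush',[539.5,-255,38]),('below tip',c-[0,0,19]),('head',[539.5+76,-255-61.7,40]),('end',[463.3,-193.3,38])):print(n,*f(p))
E
```

```text
tip [574. 248.] [191. 187.]
f+ [544. 259.] [166. 169.]
f- [603. 239.] [215. 207.]
brush [565. 268.] [184. 186.]
below tip [574. 268.] [187. 193.]
head [510. 195.] [257.  97.]
end [626. 346.] [110. 276.]
```

```bash
python3 - <<'E'
from h import *
s=ld('s1.pkl');t=ld('t1.pkl')
print(proj(t,[0,0,0]),proj(s,[0,0,0]))
im=np.zeros((600,800,3),np.uint8)
im[:,:400]=cv2.resize(crop(t,310,115,370,205,1),(400,600),interpolation=cv2.INTER_CUBIC);im[:,400:]=cv2.resize(crop(s,220,40,280,130,1),(400,600),interpolation=cv2.INTER_CUBIC)
im=np.clip(im.astype(float)*1.0,0,255);im=(255*(im/255)**.6).astype(np.uint8)
cv2.imwrite('pics/p2.png',im)
E
```

```text
[257.00795153 335.77372645] [417.58266814 265.38281231]
```

View pics/p2.png

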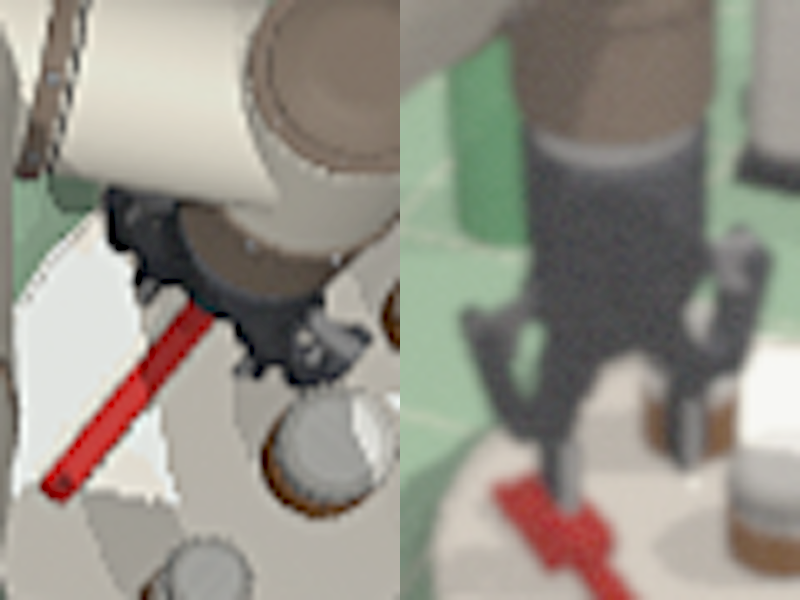

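```bash
python3 - <<'E'
from h import *
from bench import arm
print(arm.read_state()['joints'],arm.read_state()['clock'],arm.read_state()['position'])
s=ld('s1.pkl');t=ld('t1.pkl')
for z in(57,64,75,90):print(z,cast(s,(254.3,113),z),cast(s,(245,116.2),z),cast(s,(263.5,109.7),z))
for z in(75,110,150,200):print(z,proj(t,[532.8,-257.3,z]), (proj(t,[532.8,-257.3,z])-[310,115])*6.667)
E
```

```text
[-1.76901052e-01  4.66089769e-01 -2.43316053e-01  6.89240755e-04
 -8.62389186e-01 -2.07461602e+00] 2.7 [ 536.57011727 -258.41757682   86.47383901]
57 [ 548.18972511 -298.157        57.        ] [ 568.09816858 -272.71893962   57.        ] [ 528.42181804 -324.36851845   57.        ]
64 [ 544.47830185 -290.00411642   64.        ] [ 564.18775479 -264.82031666   64.        ] [ 524.90798061 -315.95364331   64.        ]
75 [ 538.64606531 -277.19244222   75.        ] [ 558.04281884 -252.40819487   75.        ] [ 519.38623609 -302.73026811   75.        ]
90 [ 530.69301548 -259.72197741   90.        ] [ 549.66336072 -235.48257424   90.        ] [ 511.85658447 -284.69839282   90.        ]
75 [338.65157454 165.41364805] [191.02004744 336.10779155]
110 [340.536846   162.48996661] [203.58915231 316.61560736]
150 [342.79790024 158.98352076] [218.66360087 293.23813291]
200 [345.79750357 154.33173201] [238.6619563  262.22465728]
```

```bash
python3 -m pendant '[[0,0,0,0,0,0,0.05],[0,0,0,0,0,0,0.05],[0,0,0,0,0,0,0.05]]'
python3 plan.py 539.5 -255 51 51
python3 - <<'E'
from h import *
from bench import arm
s=snap('side','s2.pkl');print(arm.read_state()['joints'])
print(np.abs(s['image'].astype(int)-ld('s1.pkl')['image']).mean())
E
python3 plan.py 539.5 -255 51 51
```

```text
clock: 3.0
position: [537.4, -258.2, 87.8]
ee_rot: [0.334, 0.943, 0.0, 0.001]
contact_force: [-0.3, 0.1, 0.4]
gripper_width: 49.7
grasp_force: 0.0
t 3.0 pos [ 537.4 -258.2   87.8] yaw 51.0 tilt 0.15 TURN z 0.0 SHIFT [ 0.4  3.8 36.8]
[-1.76462662e-01  4.64283894e-01 -2.43017665e-01  1.00025535e-04
 -8.61358104e-01 -2.07468237e+00]
1.6941663953993056
t 3.0 pos [ 537.3 -258.1   87.5] yaw 51.0 tilt 0.12 TURN z 0.0 SHIFT [ 0.2  3.9 36.5]
```

```bash
python3 -m pendant '[[0,0.004,0.01,0,0,0,0.05],[0,0,0.01,0,0,0,0.05],[0,0,0.01,0,0,0,0.05],[0,0,0,0,0,0,0.05],[0,0,0,0,0,0,0.05]]'
python3 plan.py 539.5 -255 51 51
python3 - <<'E'
from h import *
s=snap('side','s3.pkl')
im=cv2.resize(crop(s,220,40,300,120,1),(600,600),interpolation=cv2.INTER_CUBIC)
im=(255*(im/255)**.6).astype(np.uint8)
for p in((539.5,-255,32.5),):
    q=(proj(s,p)-[220,40]+.5)*7.5;cv2.drawMarker(im,tuple(int(v) for v in q),(255,0,0),0,15)
cv2.imwrite('pics/p3.png',im)
E
```

```text
clock: 3.55
position: [539.0, -254.9, 55.6]
ee_rot: [0.334, 0.943, -0.0, -0.001]
contact_force: [-0.4, -0.2, 0.7]
gripper_width: 49.9
grasp_force: 0.0
t 3.5 pos [ 539.  -254.9   55.6] yaw 51.0 tilt 0.09 TURN z 0.0 SHIFT [-0.5  0.3  4.6]
```

View pics/p3.png

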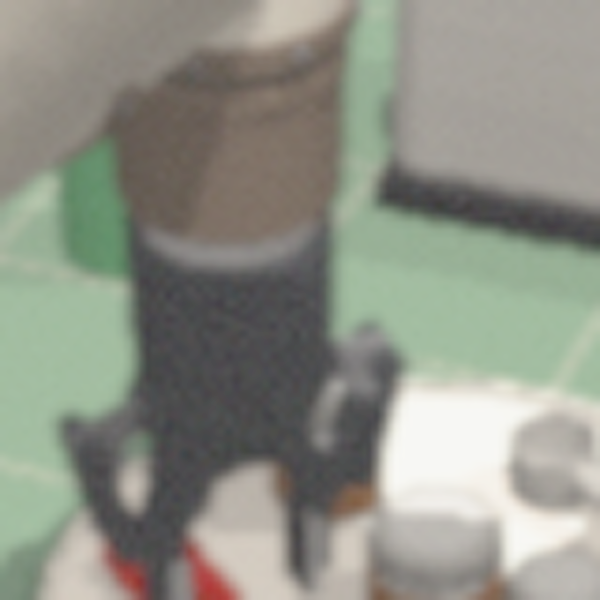

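```bash
python3 -m pendant '[[0,0,0.004,0,0,0,0.05],[0,0,0,0,0,0,0.03],[0,0,0,0,0,0,0],[0,0,0,0,0,0,0],[0,0,0,0,0,0,0],[0,0,0,0,0,0,0],[0,0,0,0,0,0,0]]'
python3 -m pendant '[[0,0,-0.01,0,0,0,0],[0,0,-0.02,0,0,0,0],[0,0,-0.03,0,0,0,0],[0,0,-0.03,0,0,0,0],[0,0,-0.03,0,0,0,0],[0,0,-0.03,0,0,0,0],[0,0,0,0,0,0,0],[0,0,0,0,0,0,0]]'
python3 plan.py 539.5 -255 160 93
python3 - <<'E'
from h import *
s=snap('side','s4.pkl');t=snap('top','t4.pkl')
im=np.zeros((600,800,3),np.uint8)
im[:,:400]=cv2.resize(crop(t,310,105,390,225,1),(400,600),interpolation=cv2.INTER_CUBIC);im[:,400:]=cv2.resize(crop(s,210,40,310,190,1),(400,600),interpolation=cv2.INTER_CUBIC)
cv2.imwrite('pics/p4.png',im)
E
```

```text
clock: 4.3
position: [539.3, -254.9, 52.4]
ee_rot: [0.334, 0.943, 0.0, 0.0]
contact_force: [-0.6, 0.4, 0.5]
gripper_width: -0.3
grasp_force: 0.0
clock: 5.1
position: [539.4, -254.8, 203.7]
ee_rot: [0.334, 0.943, 0.0, 0.001]
contact_force: [-0.1, -0.6, -1.6]
gripper_width: 0.5
grasp_force: 0.0
t 5.1 pos [ 539.4 -254.8  203.7] yaw 51.0 tilt 0.14 TURN z -42.0 SHIFT [-0.1 -0.2 43.7]
```

View pics/p4.png

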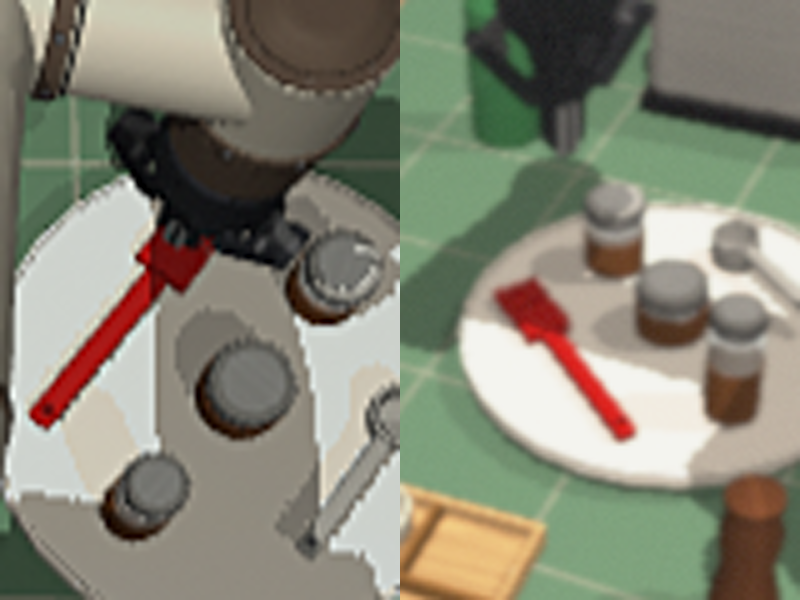

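```bash
python3 - <<'E'
from h import *
s=ld('s4.pkl');t=ld('t4.pkl')
for z in(160,178,190,200,210):print(z,cast(s,(251.2,77),z))
# turntable height: rim contour ellipses? brush in both
for d in(t,s):
    hsv=cv2.cvtColor(d['image'],cv2.COLOR_RGB2HSV);m=cv2.inRange(hsv,(0,170,80),(6,255,255))|cv2.inRange(hsv,(174,170,80),(180,255,255))
    c=max(cv2.findContours(m,0,1)[0],key=cv2.contourArea);print(cv2.boxPoints(cv2.minAreaRect(c)).round(1).tolist(),c[:,0].min(0),c[:,0].max(0))
E
```

```text
160 [ 570.05058543 -327.71226448  160.        ]
178 [ 558.20251819 -302.24208544  178.        ]
190 [ 550.3038067  -285.26196609  190.        ]
200 [ 543.72154712 -271.11186662  200.        ]
210 [ 537.13928755 -256.96176716  210.        ]
[[310.8999938964844, 183.10000610351562], [345.29998779296875, 147.5], [352.8999938964844, 154.89999389648438], [318.6000061035156, 190.5]] [316 152] [351 189]
[[234.0, 114.5999984741211], [241.3000030517578, 108.5999984741211], [271.20001220703125, 144.5], [264.0, 150.5]] [235 111] [267 148]
```

```bash
python3 plan.py 539.5 -255 51 51; python3 -m pendant '[[0,0,0,0,0,0,0]]';  python3 plan.py 539.5 -255 51 51
python3 - <<'E'
from h import *
s=snap('side','s5.pkl');print(s['xyz'],s['rotation'],ld('s4.pkl')['xyz'],ld('side0.pkl')['xyz'])
df=np.abs(s['image'].astype(int)-ld('s4.pkl')['image']);print(df[40:110,220:280].mean())
from bench import arm
print(arm.read_state()['joints'])
E
```

```text
t 5.2 pos [ 538.5 -254.6  201.6] yaw 51.0 tilt 0.10 TURN z 0.0 SHIFT [ -1.    0.3 150.6]
clock: 5.3
position: [538.6, -254.7, 201.1]
ee_rot: [0.334, 0.943, -0.0, -0.001]
contact_force: [0.1, -0.4, 1.1]
gripper_width: 0.3
grasp_force: 0.0
t 5.3 pos [ 538.6 -254.7  201.1] yaw 51.0 tilt 0.15 TURN z 0.0 SHIFT [ -0.9   0.4 150.1]
[176.87226002 517.51608713 757.33032534] [-0.19382609  0.92104663 -0.3292275   0.07558971] [176.87226002 517.51608713 757.33032534] [176.87226002 517.51608713 757.33032534]
2.6003968253968255
[-1.70371167e-01  3.54089021e-01 -1.00522392e-01 -1.28822772e-04
 -1.11874520e+00 -2.08080357e+00]
```

```bash
python3 -m pendant '[[0,0,0.03,0,0,0,0.05],[0,0,0.03,0,0,0,0.05],[0,0,0.03,0,0,0,0.05],[0,0,0.03,0,0,0,0.05],[0,0,0.03,0,0,0,0.05],[0,0,0,0,0,0,0.05],[0,0,0,0,0,0,0.05],[0,0,0,0,0,0,0.05]]'
python3 - <<'E'
from h import *
from bench import arm
s=snap('side','s6.pkl');t=snap('top','t6.pkl');print(arm.read_state()['position'])
im=cv2.resize(crop(s,220,60,300,135,1),(640,600),interpolation=cv2.INTER_CUBIC)
im=(255*(im/255)**.6).astype(np.uint8)
c=np.array([538.6,-254.7,0]);y=np.array([np.cos(.89),np.sin(.89),0])
for z,col in((26,(255,0,0)),(40,(255,255,0)),(54,(255,0,255))):
  for k in(-25,25):
    q=(proj(s,c+k*y+[0,0,z])-[220,60]+.5)*8;cv2.drawMarker(im,tuple(int(v) for v in q),col,0,12)
cv2.imwrite('pics/p5.png',im)
E
```

```text
clock: 6.15
position: [540.6, -255.3, 54.0]
ee_rot: [0.333, 0.943, -0.0, 0.001]
contact_force: [0.6, -0.3, 0.0]
gripper_width: 50.4
grasp_force: 0.0
[ 540.43389472 -255.19378497   54.20884246]
```

View pics/p5.png

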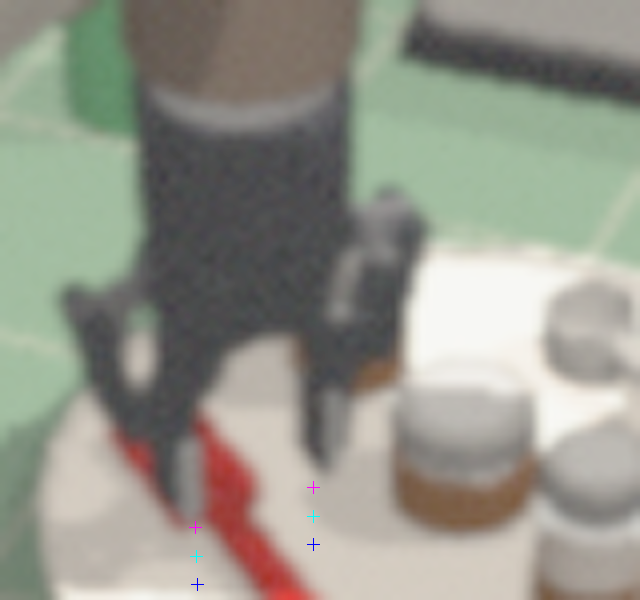

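```bash
python3 - <<'E'
from h import *
s=ld('s6.pkl')
for z in(29,45,60):print(z,cast(s,(251,121),z))
E
python3 -m pendant '[[0,0,0.003,0,0,0,0.05],[0,0,0.003,0,0,0,0.05],[0,0,0,0,0,0,0.05]]'
python3 -m pendant '[[0,0,0.003,0,0,0,0.05],[0,0,0,0,0,0,0.05]]'
python3 -m pendant '[[0,0,0.003,0,0,0,0.05],[0,0,0,0,0,0,0.05]]'
```

```text
29 [ 556.36299229 -290.21471668   29.        ]
45 [ 548.02631934 -272.47044267   45.        ]
60 [ 540.21068846 -255.83518579   60.        ]
clock: 6.55
position: [538.9, -254.8, 46.1]
ee_rot: [0.334, 0.943, 0.0, -0.0]
contact_force: [-0.1, 0.1, -0.9]
gripper_width: 50.0
grasp_force: 0.0
clock: 6.75
position: [539.0, -254.8, 42.9]
ee_rot: [0.334, 0.943, -0.0, -0.0]
contact_force: [0.1, -0.2, -0.2]
gripper_width: 50.1
grasp_force: 0.0
clock: 6.95
position: [539.0, -254.8, 39.8]
ee_rot: [0.334, 0.943, -0.0, -0.0]
contact_force: [-0.1, 0.1, -0.3]
gripper_width: 50.1
grasp_force: 0.0
```

```bash
python3 -m pendant '[[0,0,0.003,0,0,0,0.05],[0,0,0.003,0,0,0,0.05],[0,0,0,0,0,0,0.05]]'
python3 -m pendant '[[0,0,0.003,0,0,0,0.05],[0,0,0,0,0,0,0.05]]'
python3 -m pendant '[[0,0,0.003,0,0,0,0.05],[0,0,0,0,0,0,0.05]]'
python3 -m pendant '[[0,0,0.002,0,0,0,0.05],[0,0,0,0,0,0,0.05]]'
python3 - <<'E'
from h import *
from bench import arm
s=snap('side','s7.pkl');t=snap('top','t7.pkl');print(arm.read_state()['position'])
im=cv2.resize(crop(s,220,70,300,145,1),(640,600),interpolation=cv2.INTER_CUBIC)
im=(255*(im/255)**.6).astype(np.uint8)
cv2.imwrite('pics/p6.png',im)
E
```

```text
clock: 7.25
position: [538.8, -254.8, 33.7]
ee_rot: [0.334, 0.943, -0.0, -0.001]
contact_force: [-0.6, -0.1, -0.1]
gripper_width: 50.0
grasp_force: 0.0
clock: 7.45
position: [539.0, -254.8, 30.9]
ee_rot: [0.334, 0.943, -0.0, -0.0]
contact_force: [-0.2, 0.6, -0.7]
gripper_width: 50.4
grasp_force: 0.0
clock: 7.65
position: [539.0, -254.8, 28.0]
ee_rot: [0.334, 0.943, -0.0, -0.0]
contact_force: [-0.5, -0.2, 0.1]
gripper_width: 50.0
grasp_force: 0.0
clock: 7.85
position: [539.1, -254.8, 26.1]
ee_rot: [0.334, 0.943, -0.0, -0.0]
contact_force: [-0.4, -1.6, 0.0]
gripper_width: 49.6
grasp_force: 0.0
[ 539.27454234 -254.88178161   26.3136354 ]
```

View pics/p6.png

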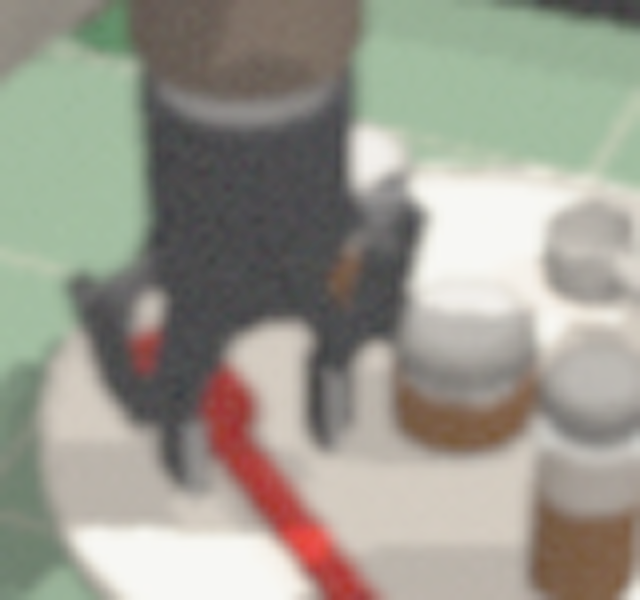

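```bash
python3 - <<'E'
from h import *
s=ld('s7.pkl')
for z in(24,28,32,40):print(z,cast(s,(251.8,127.6),z),cast(s,((190)/8+220-.4,487/8+70-.4),z),cast(s,((328)/8+220-.4,442/8+70-.4),z))
E
python3 -m pendant '[[0,0,0.002,0,0,0,0.05],[0,0,0,0,0,0,0.05]]'
python3 -m pendant '[[0,0,0.002,0,0,0,0.05],[0,0,0,0,0,0,0.05]]'
```

```text
24 [ 543.5635535  -267.71448826   24.        ] [ 562.00804929 -245.08317381   24.        ] [ 523.59973073 -290.56081711   24.        ]
28 [ 541.56341097 -263.43139483   28.        ] [ 559.9073     -240.92352441   28.        ] [ 521.70848223 -286.15310683   28.        ]
32 [ 539.56326843 -259.14830139   32.        ] [ 557.80655072 -236.76387502   32.        ] [ 519.81723372 -281.74539655   32.        ]
40 [ 535.56298337 -250.58211452   40.        ] [ 553.60505215 -228.44457623   40.        ] [ 516.03473671 -272.92997598   40.        ]
clock: 8.15
position: [539.1, -254.8, 24.1]
ee_rot: [0.334, 0.943, 0.0, -0.0]
contact_force: [-0.4, 0.8, -0.2]
gripper_width: 50.0
grasp_force: 0.0
clock: 8.35
position: [539.0, -254.8, 22.0]
ee_rot: [0.334, 0.943, -0.0, -0.0]
contact_force: [-0.6, 0.6, -0.4]
gripper_width: 50.2
grasp_force: 0.0
```

```bash
python3 -m pendant '[[0,0,-0.001,0,0,0,0.04],[0,0,0,0,0,0,0.03],[0,0,0,0,0,0,0.02],[0,0,0,0,0,0,0],[0,0,0,0,0,0,0],[0,0,0,0,0,0,0]]'
```

```text
clock: 8.95
position: [539.5, -255.0, 23.7]
ee_rot: [0.334, 0.943, -0.0, 0.0]
contact_force: [-0.2, 0.1, 2.8]
gripper_width: 16.1
grasp_force: 59.7
```

```bash
python3 -m pendant '[[0,0,-0.01,0,0,0,0],[0,0,-0.02,0,0,0,0],[0,0,-0.03,0,0,0,0],[0,0,-0.03,0,0,0,0],[0,0,-0.03,0,0,0,0],[0,0,-0.03,0,0,0,0],[0,0,0,0,0,0,0]]'
python3 -m pendant '[[0,0,0,0,0,-7,0],[0,0,0,0,0,-7,0],[0,0,0,0,0,-7,0],[0,0,0,0,0,-7,0],[0,0,0,0,0,-7,0],[0,0,0,0,0,-7,0],[0,0,0,0,0,0,0]]'
python3 plan.py 599 32.5 70 93
```

```text
clock: 9.65
position: [541.8, -255.8, 178.9]
ee_rot: [0.333, 0.943, 0.0, 0.005]
contact_force: [1.0, -0.8, -0.8]
gripper_width: 15.9
grasp_force: 59.3
clock: 10.35
position: [538.7, -254.7, 172.7]
ee_rot: [-0.026, 1.0, 0.0, -0.001]
contact_force: [-0.1, -0.2, -0.4]
gripper_width: 15.8
grasp_force: 59.3
t 10.3 pos [ 538.7 -254.7  172.7] yaw 93.0 tilt 0.09 TURN z -0.0 SHIFT [-75.3 283.6 102.7]
```

```bash
python3 -m pendant '[[-0.01,0.035,0,0,0,0,0],[-0.01,0.035,0,0,0,0,0],[-0.01,0.035,0,0,0,0,0],[-0.01,0.035,0,0,0,0,0],[-0.01,0.035,0,0,0,0,0],[-0.01,0.035,0,0,0,0,0],[-0.01,0.035,0,0,0,0,0],[-0.005,0.035,0,0,0,0,0],[0,0.004,0,0,0,0,0],[0,0,0,0,0,0,0]]'
python3 -m pendant '[[0,0,0.03,0,0,0,0],[0,0,0.03,0,0,0,0],[0,0,0.03,0,0,0,0],[0,0,0.01,0,0,0,0],[0,0,0,0,0,0,0],[0,0,0,0,0,0,0]]'
python3 plan.py 599 32.5 7.5 93
python3 - <<'E'
from h import *
s=snap('side','s8.pkl');t=snap('top','t8.pkl')
im=np.zeros((600,800,3),np.uint8)
im[:,:400]=cv2.resize(crop(t,220,95,310,230,1),(400,600),interpolation=cv2.INTER_CUBIC);im[:,400:]=cv2.resize(crop(s,120,60,270,285,1),(400,600),interpolation=cv2.INTER_CUBIC)
cv2.imwrite('pics/p7.png',im)
E
```

```text
clock: 11.35
position: [598.8, 33.6, 172.9]
ee_rot: [-0.026, 1.0, -0.0, -0.001]
contact_force: [-0.7, -0.6, -1.3]
gripper_width: 15.9
grasp_force: 59.3
clock: 11.95
position: [600.2, 32.2, 74.6]
ee_rot: [-0.026, 1.0, 0.0, 0.001]
contact_force: [-1.0, 1.3, -0.4]
gripper_width: 15.9
grasp_force: 59.3
t 11.9 pos [600.2  32.2  74.6] yaw 93.0 tilt 0.12 TURN z -0.0 SHIFT [ 1.2  0.4 67.1]
```

View pics/p7.png

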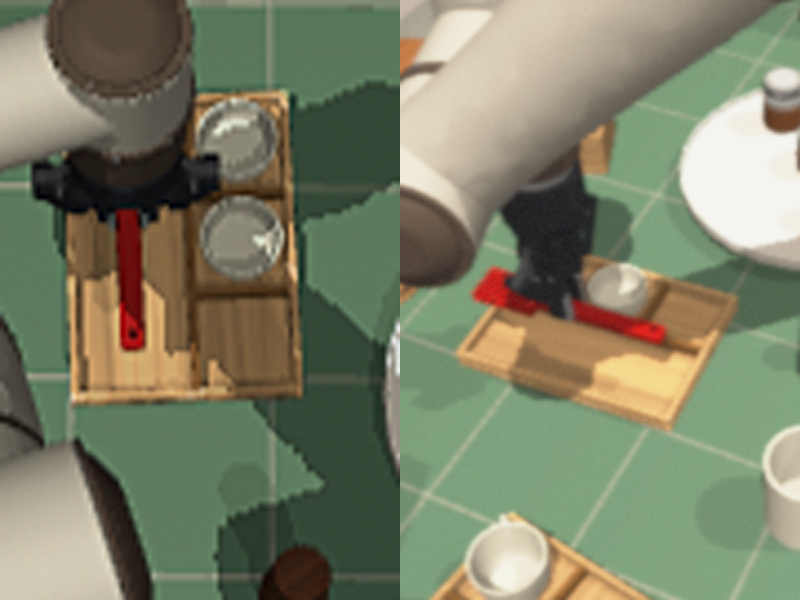

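```bash
python3 - <<'E'
from h import *
s=ld('s8.pkl');t=ld('t8.pkl')
e=(132/4.444+220-.4,348/4.444+95-.4);es=(120+(662-400)/2.667-.4,60+333/2.667-.4);print('end',tri(t,e,s,es),cast(t,e,72))
hd=(120+(480-400)/2.667,60+290/2.667);print('head',cast(s,hd,72))
# tray: corners from this pic
for n,p in(('nearL',(72,402)),('nearR',(301,396)),('farR',(289,92)),('comp divider L',(197,296)),('comp nearR in',(292,386)),('divnear',(193,390))):print(n,cast(t,(p[0]/4.444+220-.4,p[1]/4.444+95-.4),20))
# compartment floor corners (z=6): 
E
```

```text
end [502.06264689  28.01909893  87.08721208] [506.58756225  28.42628829  72.        ]
head [698.02743007  39.50557782  72.        ]
nearL [478.25739265  73.10325962  20.        ]
nearR [484.14183423 -96.3714224   20.        ]
farR [722.04096767 -88.61016977  20.        ]
comp divider L [560.24550648 -19.06223058  20.        ]
comp nearR in [491.69442855 -89.7451447   20.        ]
divnear [488.07506097 -16.38447521  20.        ]
```

```bash
python3 -m pendant '[[0,0,0.02,0,0,0,0],[0,0,0.02,0,0,0,0],[0,0,0.015,0,0,0,0],[0,0,0.006,0,0,0,0],[0,0,0,0,0,0,0]]'
python3 -m pendant '[[0,0,0.003,0,0,0,0],[0,0,0,0,0,0,0],[0,0,0,0,0,0,0]]'
```

```text
clock: 12.55
position: [599.4, 32.7, 12.6]
ee_rot: [-0.026, 1.0, -0.0, 0.0]
contact_force: [-0.3, -0.4, 0.2]
gripper_width: 16.1
grasp_force: 59.3
clock: 12.85
position: [599.7, 32.8, 10.1]
ee_rot: [-0.026, 1.0, 0.0, 0.001]
contact_force: [-0.0, -0.2, -0.3]
gripper_width: 16.2
grasp_force: 59.3
```

```bash
python3 -m pendant '[[0,0,0.003,0,0,0,0],[0,0,0,0,0,0,0],[0,0,0,0,0,0,0]]'
python3 -m pendant '[[0,0,0.001,0,0,0,0],[0,0,0,0,0,0,0.025],[0,0,0,0,0,0,0.035],[0,0,0,0,0,0,0.04],[0,0,0,0,0,0,0.04],[0,0,-0.02,0,0,0,0.04],[0,0,-0.03,0,0,0,0.05],[0,0,-0.05,0,0,0,0.05],[0,0,-0.05,0,0,0,0.05],[0,0,0,0,0,0,0.05],[0,0,0,0,0,0,0.05]]'
python3 plan.py 438.6 -406 150 54
```

```text
clock: 13.15
position: [599.1, 32.6, 6.3]
ee_rot: [-0.026, 1.0, -0.0, -0.0]
contact_force: [0.7, -0.7, -1.1]
gripper_width: 15.9
grasp_force: 59.3
clock: 14.25
position: [599.7, 32.9, 157.0]
ee_rot: [-0.026, 1.0, 0.001, 0.002]
contact_force: [-0.7, -0.2, -0.4]
gripper_width: 49.9
grasp_force: 0.0
t 14.2 pos [599.7  32.9 157. ] yaw 93.0 tilt 0.22 TURN z 39.0 SHIFT [-127.7 -449.8    7. ]
```

```bash
python3 - <<'E'
from h import *
s=snap('side','s9.pkl');t=snap('top','t9.pkl')
im=np.zeros((600,800,3),np.uint8)
im[:300,:400]=cv2.resize(crop(t,320,140,400,200+0,1),(400,300),interpolation=cv2.INTER_CUBIC)
im[300:,:400]=cv2.resize(crop(t,330,165,410,225,1),(400,300),interpolation=cv2.INTER_CUBIC)
im[:300,400:]=cv2.resize(crop(s,250,80,330,140,1),(400,300),interpolation=cv2.INTER_CUBIC)
im[300:,400:]=cv2.resize(crop(t,220,105,300,195,1),(267,300),interpolation=cv2.INTER_CUBIC)[:, :267] if 0 else cv2.resize(crop(t,220,110,330,192,1),(400,300),interpolation=cv2.INTER_CUBIC)
cv2.imwrite('pics/p8.png',im)
E
```

```text
(no output)
```

View pics/p8.png

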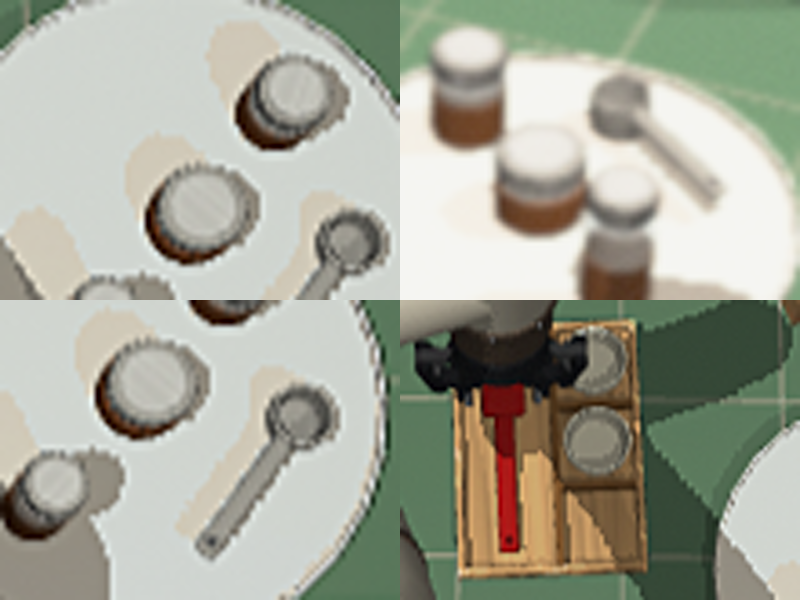

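```bash
python3 - <<'E'
from h import *
t=ld('t9.pkl');s=ld('s9.pkl');np.set_printoptions(precision=1,suppress=True)
print(tri(t,(390,187.8),s,(293.6,99)),cast(t,(390,187.8),52));print(tri(t,(371.2,213.6),s,(312.2,118.8)),cast(t,(371.2,213.6),51))
T=lambda x,y,a,b:(a+x/5-.4,b+y/5-.4)
for n,p,q,z in(('tall',T(55,182,330,165),T(222,193,250,80),120),('squat',T(203,207,320,140),T(140,152,250,80),72),('mid',T(293,92,320,140),T(70,47,250,80),88)):print(n,tri(t,p,s,q),cast(t,p,z))
E
```

```text
[ 466.  -426.1   47.2] [ 465.8 -424.6   52. ]
[ 381.9 -363.9   39.1] [ 381.4 -360.9   51. ]
tall [ 407.7 -253.3  114.9] [ 408.1 -252.3  120. ]
squat [ 482.9 -325.9   68.7] [ 482.8 -325.1   72. ]
mid [ 553.4 -381.2   89.9] [ 554.7 -381.6   88. ]
```

```bash
python3 -m pendant '[[0,0,-0.01,0,0,6.6,0.05],[0,0,0,0,0,6.6,0.05],[0,0,0,0,0,6.6,0.05],[0,0,0,0,0,6.6,0.05],[0,0,0,0,0,6.6,0.05],[0,0,0,0,0,6.7,0.05],[0,0,0,0,0,0,0.05]]'
python3 plan.py 438.7 -404.7 80 53.3
```

```text
clock: 15.05
position: [598.3, 32.4, 163.2]
ee_rot: [0.315, 0.949, -0.001, -0.002]
contact_force: [0.1, -0.4, -0.1]
gripper_width: 50.2
grasp_force: 0.0
t 15.1 pos [598.3  32.4 163.2] yaw 53.3 tilt 0.23 TURN z 0.0 SHIFT [-133.3 -445.8   83.2]
```

```bash
python3 -m pendant '[[-0.011,-0.037,0,0,0,0,0.05],[-0.011,-0.037,0,0,0,0,0.05],[-0.011,-0.037,0,0,0,0,0.05],[-0.011,-0.037,0,0,0,0,0.05],[-0.011,-0.037,0,0,0,0,0.05],[-0.011,-0.037,0,0,0,0,0.05],[-0.011,-0.037,0,0,0,0,0.05],[-0.011,-0.037,0,0,0,0,0.05],[-0.011,-0.037,0,0,0,0,0.05],[-0.011,-0.037,0,0,0,0,0.05],[-0.011,-0.037,0,0,0,0,0.05],[-0.011,-0.037,0,0,0,0,0.05]]'
python3 -m pendant '[[0,0,0.02,0,0,0,0.05],[0,0,0.02,0,0,0,0.05],[0,0,0,0,0,0,0.05],[0,0,0,0,0,0,0.05]]'
python3 plan.py 438.7 -404.7 29 53.3
```

```text
clock: 16.25
position: [438.6, -403.4, 164.1]
ee_rot: [0.313, 0.95, 0.0, -0.001]
contact_force: [0.2, -0.6, -0.1]
gripper_width: 50.0
grasp_force: 0.0
clock: 16.65
position: [439.5, -402.2, 124.7]
ee_rot: [0.314, 0.949, -0.0, -0.001]
contact_force: [0.6, 0.5, 1.4]
gripper_width: 50.1
grasp_force: 0.0
t 16.6 pos [ 439.5 -402.2  124.7] yaw 53.4 tilt 0.12 TURN z 0.1 SHIFT [-0.8 -2.5 95.7]
```

```bash
python3 -m pendant '[[-0.001,-0.002,0.02,0,0,0,0.05],[0,0,0.02,0,0,0,0.05],[0,0,0.02,0,0,0,0.05],[0,0,0.02,0,0,0,0.05],[0,0,0.01,0,0,0,0.05],[0,0,0.005,0,0,0,0.05],[0,0,0,0,0,0,0.05],[0,0,0,0,0,0,0.05]]'
python3 -m pendant '[[0,0,0,0,0,0,0.04],[0,0,0,0,0,0,0.03],[0,0,0,0,0,0,0.02],[0,0,0,0,0,0,0.01],[0,0,0,0,0,0,0],[0,0,0,0,0,0,0],[0,0,0,0,0,0,0]]'
```

```text
clock: 17.45
position: [440.2, -404.9, 31.4]
ee_rot: [0.314, 0.949, -0.0, 0.001]
contact_force: [0.9, -0.0, 0.1]
gripper_width: 50.2
grasp_force: 0.0
clock: 18.15
position: [439.7, -404.6, 30.8]
ee_rot: [0.315, 0.949, -0.0, 0.0]
contact_force: [-0.5, 1.7, 4.9]
gripper_width: 12.3
grasp_force: 58.6
```

```bash
python3 -m pendant '[[0,0,-0.01,0,0,0,0],[0,0,-0.02,0,0,0,0],[0,0,-0.03,0,0,0,0],[0,0,-0.03,0,0,0,0],[0,0,-0.03,0,0,0,0],[0,0,-0.03,0,0,0,0],[0,0,0,0,0,-7,0],[0,0,0,0,0,-7,0],[0,0,0,0,0,-7,0],[0,0,0,0,0,-6.7,0],[0,0,0,0,0,0,0],[0,0,0,0,0,0,0]]'
python3 plan.py 509 359.5 60 81
python3 - <<'E'
from h import *
s=snap('side','s10.pkl')
cv2.imwrite('pics/p9.png',cv2.resize(crop(s,230,20,330,140,1),(500,600),interpolation=cv2.INTER_CUBIC))
E
```

```text
clock: 19.35
position: [439.2, -404.3, 180.2]
ee_rot: [0.08, 0.997, 0.0, -0.0]
contact_force: [-0.9, -0.3, -1.3]
gripper_width: 12.4
grasp_force: 58.4
t 19.4 pos [ 439.2 -404.3  180.2] yaw 80.9 tilt 0.03 TURN z -0.1 SHIFT [ 50.6 765.3 120.2]
```

View pics/p9.png

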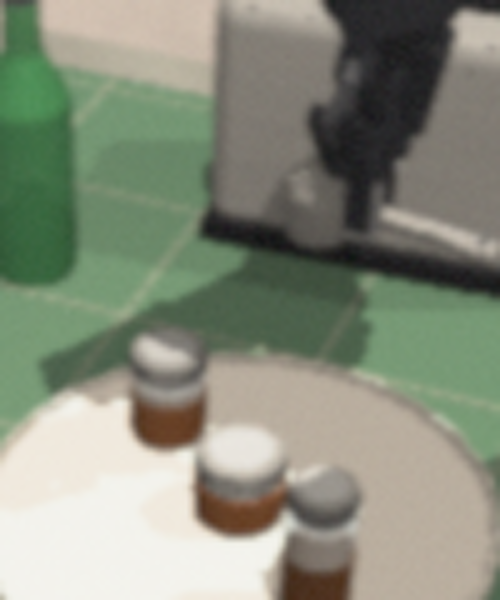

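```bash
python3 -m pendant '[[0.0025,0.038,0,0,0,0,0],[0.0025,0.038,0,0,0,0,0],[0.0025,0.038,0,0,0,0,0],[0.0025,0.038,0,0,0,0,0],[0.0025,0.038,0,0,0,0,0],[0.0025,0.038,0,0,0,0,0],[0.0025,0.038,0,0,0,0,0],[0.0025,0.038,0,0,0,0,0],[0.0025,0.038,0,0,0,0,0],[0.0025,0.038,0,0,0,0,0]]'
python3 -m pendant '[[0.0025,0.038,0,0,0,0,0],[0.0025,0.038,0,0,0,0,0],[0.0025,0.038,0,0,0,0,0],[0.0025,0.038,0,0,0,0,0],[0.0025,0.038,0,0,0,0,0],[0.0025,0.038,0,0,0,0,0],[0.0025,0.038,0,0,0,0,0],[0.0025,0.038,0,0,0,0,0],[0.0025,0.038,0,0,0,0,0],[0.0025,0.038,0,0,0,0,0],[0,0,0,0,0,0,0],[0,0,0,0,0,0,0]]'
python3 plan.py 509 359.5 60 81
```

```text
clock: 20.4
position: [474.0, -23.7, 180.6]
ee_rot: [0.079, 0.997, 0.0, 0.0]
contact_force: [0.9, 0.5, -0.4]
gripper_width: 12.1
grasp_force: 58.5
clock: 21.6
position: [508.2, 354.5, 179.6]
ee_rot: [0.078, 0.997, -0.001, -0.001]
contact_force: [0.1, -0.0, -2.1]
gripper_width: 12.1
grasp_force: 58.6
t 21.6 pos [508.2 354.5 179.6] yaw 81.0 tilt 0.09 TURN z 0.0 SHIFT [  0.    5.1 119.6]
```

```bash
python3 -m pendant '[[0,0.005,0.03,0,0,0,0],[0,0,0.03,0,0,0,0],[0,0,0.03,0,0,0,0],[0,0,0.03,0,0,0,0],[0,0,0,0,0,0,0],[0,0,0,0,0,0,0]]'
python3 plan.py 509 359.5 13 81
python3 - <<'E'
from h import *
np.set_printoptions(precision=1,suppress=True)
s=ld('side0.pkl')
for (x0,y0,x1,y1) in((95,245,230,372),(135,145,255,230)):
    im=cv2.resize(s['image'][y0:y1,x0:x1],None,fx=4,fy=4,interpolation=cv2.INTER_CUBIC);hsv=cv2.cvtColor(im,cv2.COLOR_RGB2HSV)
    m=cv2.inRange(hsv,(5,50,60),(30,255,255));m=cv2.morphologyEx(m,cv2.MORPH_CLOSE,np.ones((25,25)))
    c=max(cv2.findContours(m,0,1)[0],key=cv2.contourArea);q=cv2.approxPolyDP(cv2.convexHull(c),16,True)[:,0]/4+[x0,y0]-.4
    for p in q: print(p,cast(s,p,20),cast(s,p,0))
E
```

```text
clock: 22.2
position: [509.9, 358.1, 61.0]
ee_rot: [0.079, 0.997, -0.0, 0.0]
contact_force: [-0.1, 0.2, 0.0]
gripper_width: 12.3
grasp_force: 58.6
t 22.2 pos [509.9 358.1  61. ] yaw 81.0 tilt 0.04 TURN z -0.0 SHIFT [ 1.1  1.2 48. ]
[161.1 251.8] [559.  217.9  20. ] [569.3 209.7   0. ]
[221.3 289.9] [385.6 245.1  20. ] [391.2 237.7   0. ]
[166.6 365.6] [410.9 423.7  20. ] [417.3 421.1   0. ]
[102.6 315.1] [587.2 394.6  20. ] [598.3 391.3   0. ]
[139.8 191.3] [714.7  83.9  20. ] [729.3  72.2   0. ]
[167.1 156.8] [719.  -56.5  20. ] [733.7 -72.   -0. ]
[186.6 153.6] [673.7 -90.7  20. ] [ 687.1 -107.2    0. ]
[246.1 171.8] [482.9 -93.9  20. ] [ 491.2 -110.5    0. ]
[221.1 221.8] [468.9  85.2  20. ] [476.8  73.5   0. ]
```

```bash
python3 -m pendant '[[0.002,0.001,0.02,0,0,0,0],[0,0,0.015,0,0,0,0],[0,0,0.007,0,0,0,0],[0,0,0.003,0,0,0,0],[0,0,0,0,0,0,0],[0,0,0,0,0,0,0]]'
python3 -m pendant '[[0,0,0.002,0,0,0,0],[0,0,0,0,0,0,0]]'
```

```text
clock: 22.8
position: [508.3, 360.8, 16.6]
ee_rot: [0.078, 0.997, 0.001, 0.001]
contact_force: [-0.1, 0.2, -0.9]
gripper_width: 12.2
grasp_force: 58.7
clock: 23.0
position: [507.7, 360.3, 13.6]
ee_rot: [0.078, 0.997, 0.0, 0.0]
contact_force: [0.0, -0.7, -1.3]
gripper_width: 12.3
grasp_force: 58.7
```

```bash
python3 -m pendant '[[0,0,0.001,0,0,0,0],[0,0,0,0,0,0,0.02],[0,0,0,0,0,0,0.03],[0,0,0,0,0,0,0.035],[0,0,0,0,0,0,0.035],[0,0,-0.02,0,0,0,0.035],[0,0,-0.03,0,0,0,0.035],[0,0,-0.04,0,0,0,0.05],[0,0,-0.04,0,0,0,0.075],[0,0,-0.04,0,0,0,0.075],[0,0,0,0,0,0,0.075]]'
python3 -m pendant '[[0,0,0,0,0,8,0.075],[0,0,0,0,0,8,0.075],[0,0,0,0,0,8,0.075],[0,0,0,0,0,8,0.075],[0,0,0,0,0,0,0.075]]'
python3 plan.py 408 -253 130 49
python3 - <<'E'
from h import *
t=snap('top','t11.pkl');s=snap('side','s11.pkl')
E
```

```text
clock: 24.1
position: [510.6, 362.6, 189.7]
ee_rot: [0.078, 0.997, 0.005, 0.005]
contact_force: [0.5, 1.4, 0.8]
gripper_width: 74.8
grasp_force: 0.0
clock: 24.6
position: [517.9, 350.6, 181.3]
ee_rot: [0.34, 0.94, 0.004, -0.01]
contact_force: [-0.5, -0.3, 0.7]
gripper_width: 75.4
grasp_force: 0.0
t 24.6 pos [517.9 350.6 181.3] yaw 50.3 tilt 1.27 TURN z 1.3 SHIFT [-313.  -527.6   51.3]
```

```bash
python3 -m pendant '[[-0.02,-0.033,0,0,0,0,0.075],[-0.02,-0.033,0,0,0,0,0.075],[-0.02,-0.033,0,0,0,0,0.075],[-0.02,-0.033,0,0,0,0,0.075],[-0.02,-0.033,0,0,0,0,0.075],[-0.02,-0.033,0,0,0,0,0.075],[-0.02,-0.033,0,0,0,0,0.075],[-0.02,-0.033,0,0,0,0,0.075],[-0.02,-0.033,0,0,0,0,0.075],[-0.02,-0.033,0,0,0,0,0.075],[-0.02,-0.033,0,0,0,0,0.075],[0,0,0,0,0,0,0.075]]'
python3 plan.py 408 -253 160 49
python3 - <<'E'
from bench import arm
print(arm.read_state()['joints'])
E
```

```text
clock: 25.9
position: [453.5, -71.1, 176.4]
ee_rot: [0.341, 0.94, 0.004, -0.01]
contact_force: [-0.1, -0.0, -0.3]
gripper_width: 75.1
grasp_force: 0.0
t 25.9 pos [453.5 -71.1 176.4] yaw 50.1 tilt 1.27 TURN z 1.1 SHIFT [ -85.  -167.1   16.4]
[ 0.18762322  0.1569941  -0.43491829 -0.02082723 -0.99278952 -2.44350225]
```

```bash
cat >> plan.py <<'E'
D=R.from_matrix(np.column_stack([X,Y,Z]));print('ROT tool',np.round((R.from_quat(s['ee_rot']).inv()*D).as_rotvec(degrees=True),2))
E
python3 -m pendant '[[-0.021,-0.041,0,0,0,0,0.075],[-0.021,-0.041,0,0,0,0,0.075],[-0.021,-0.041,0,0,0,0,0.075],[-0.021,-0.041,0,0,0,0,0.075],[0,0,0,0,0,0,0.075],[0,0,0,0,0,0,0.075]]'
python3 plan.py 408 -253 160 49
```

```text
clock: 26.5
position: [414.7, -248.6, 174.3]
ee_rot: [0.34, 0.94, 0.004, -0.01]
contact_force: [0.1, 0.8, -0.2]
gripper_width: 74.9
grasp_force: 0.0
t 26.5 pos [ 414.7 -248.6  174.3] yaw 50.2 tilt 1.27 TURN z 1.2 SHIFT [ 2.1 -7.7 14.3]
ROT tool [ 0.06 -1.27  1.24]
```

```bash
python3 -m pendant '[[0.002,-0.008,0,0,-1.27,1.24,0.075],[0,0,0,0,0,0,0.075],[0,0,0.03,0,0,0,0.075],[0,0,0,0,0,0,0.075],[0,0,0,0,0,0,0.075],[0,0,0,0,0,0,0.075]]'
python3 plan.py 408 -253 60 49
```

```text
clock: 27.1
position: [409.2, -252.9, 145.7]
ee_rot: [0.349, 0.937, 0.0, 0.001]
contact_force: [0.2, 0.4, 0.3]
gripper_width: 74.7
grasp_force: 0.0
t 27.1 pos [ 409.2 -252.9  145.7] yaw 49.2 tilt 0.15 TURN z 0.2 SHIFT [ 0.8 -0.8 85.7]
ROT tool [0.09 0.12 0.17]
```

```bash
python3 -m pendant '[[0,-0.001,0.02,0,0,0,0.075],[0,0,0.02,0,0,0,0.075],[0,0,0.02,0,0,0,0.075],[0,0,0.015,0,0,0,0.075],[0,0,0.01,0,0,0,0.075],[0,0,0,0,0,0,0.075],[0,0,0,0,0,0,0.075]]'
python3 plan.py 408 -253 60 49
python3 -m pendant '[[0,0,0,0,0,0,0.065],[0,0,0,0,0,0,0.058],[0,0,0,0,0,0,0.052],[0,0,0,0,0,0,0.048],[0,0,0,0,0,0,0.044],[0,0,0,0,0,0,0.041],[0,0,0,0,0,0,0.036],[0,0,0,0,0,0,0.03],[0,0,0,0,0,0,0.03]]'
```

```text
clock: 27.8
position: [408.4, -254.0, 60.3]
ee_rot: [0.349, 0.937, 0.0, 0.001]
contact_force: [0.0, -0.3, -0.1]
gripper_width: 75.0
grasp_force: 0.0
t 27.8 pos [ 408.4 -254.    60.3] yaw 49.1 tilt 0.13 TURN z 0.1 SHIFT [1.  0.5 0.3]
ROT tool [0.08 0.09 0.12]
clock: 28.7
position: [407.8, -253.9, 59.9]
ee_rot: [0.349, 0.937, 0.0, 0.001]
contact_force: [-1.7, -0.6, 5.9]
gripper_width: 41.1
grasp_force: 60.1
```

```bash
python3 -m pendant '[[0,0,-0.005,0,0,0,0.03],[0,0,-0.015,0,0,0,0.03],[0,0,-0.025,0,0,0,0.03],[0,0,-0.025,0,0,0,0.03],[0,0,-0.02,0,0,0,0.03],[0,0,0,0,0,-7.3,0.03],[0,0,0,0,0,-7.3,0.03],[0,0,0,0,0,-7.3,0.03],[0,0,0,0,0,-7.3,0.03],[0,0,0,0,0,-7.3,0.03],[0,0,0,0,0,-7.3,0.03],[0,0,0,0,0,0,0.03]]'
python3 plan.py 525.5 -53.5 70 93
```

```text
clock: 29.9
position: [407.0, -253.6, 148.9]
ee_rot: [-0.025, 1.0, 0.001, -0.0]
contact_force: [-1.7, -0.4, -1.4]
gripper_width: 40.4
grasp_force: 60.8
t 29.9 pos [ 407.  -253.6  148.9] yaw 92.9 tilt 0.09 TURN z -0.1 SHIFT [-128.8  193.6   78.9]
ROT tool [ 0.08 -0.02 -0.14]
```

```bash
python3 -m pendant '[[-0.0215,0.0323,0,0,0,0,0.03],[-0.0215,0.0323,0,0,0,0,0.03],[-0.0215,0.0323,0,0,0,0,0.03],[-0.0215,0.0323,0,0,0,0,0.03],[-0.0215,0.0323,0,0,0,0,0.03],[-0.0215,0.0323,0,0,0,0,0.03],[0,0,0,0,0,0,0.03],[0,0,0.025,0,0,0,0.03],[0,0,0.025,0,0,0,0.03],[0,0,0.02,0,0,0,0.03],[0,0,0,0,0,0,0.03],[0,0,0,0,0,0,0.03]]'
python3 plan.py 525.5 -53.5 43 93
python3 - <<'E'
from h import *
s=snap('side','s12.pkl');t=snap('top','t12.pkl')
im=np.zeros((600,800,3),np.uint8)
im[:,:400]=cv2.resize(crop(t,220,95,310,230,1),(400,600),interpolation=cv2.INTER_CUBIC);im[:,400:]=cv2.resize(crop(s,170,110,270,260,1),(400,600),interpolation=cv2.INTER_CUBIC)
cv2.imwrite('pics/p10.png',im)
E
```

```text
clock: 31.1
position: [526.6, -54.1, 79.9]
ee_rot: [-0.025, 1.0, 0.0, 0.0]
contact_force: [0.2, 0.6, -2.3]
gripper_width: 40.8
grasp_force: 61.4
t 31.1 pos [526.6 -54.1  79.9] yaw 92.8 tilt 0.01 TURN z -0.2 SHIFT [ 1.1  0.7 36.9]
ROT tool [ 0.01  0.01 -0.18]
```

View pics/p10.png

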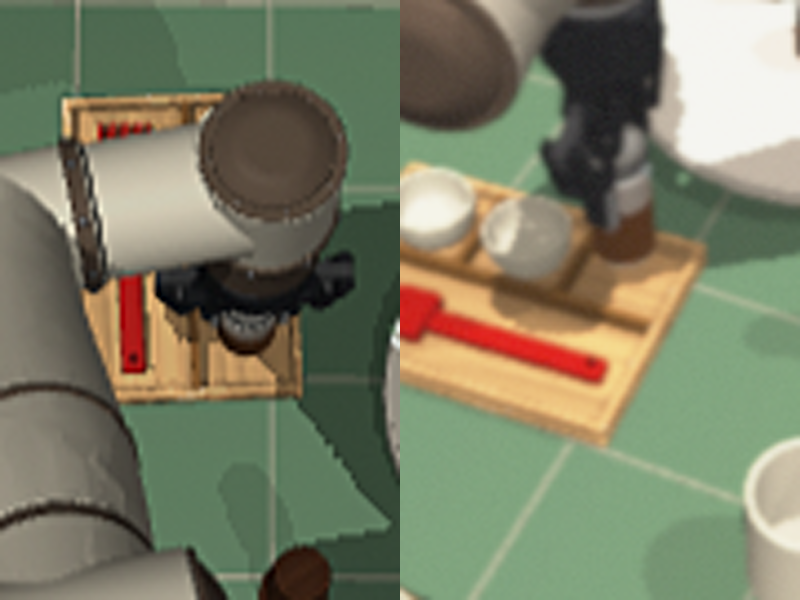

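```bash
python3 - <<'E'
from h import *
s=ld('s12.pkl');t=ld('t12.pkl')
print('jar near-edge',cast(s,(170+224/4-.4,110+260/4-.4),44),'expect near edge ~ (x,y+~20)')
# empty compartment floor seen: inner corner near right
for n,p in(('in corner near right(top wall inner edge)',(648,324)),('divider end',(645,328)),('outer corner',(703,245)),('outer corner2',(605,440))):print(n,cast(s,(170+(p[0]-400)/4-.4,110+p[1]/4-.4),20))
E
python3 -m pendant '[[0.001,0.0005,0.015,0,0,0,0.03],[0,0,0.01,0,0,0,0.03],[0,0,0.005,0,0,0,0.03],[0,0,0.003,0,0,0,0.03],[0,0,0,0,0,0,0.03],[0,0,0,0,0,0,0.03]]'
```

```text
jar near-edge [519.30970176 -42.94055026  44.        ] expect near edge ~ (x,y+~20)
in corner near right(top wall inner edge) [489.8400832 -16.4652069  20.       ]
divider end [490.13824165 -12.54649718  20.        ]
outer corner [486.39487354 -96.50494116  20.        ]
outer corner2 [472.61117203  79.33646477  20.        ]
clock: 31.8
position: [526.1, -53.3, 47.1]
ee_rot: [-0.025, 1.0, 0.0, 0.001]
contact_force: [-0.4, 0.7, -2.6]
gripper_width: 40.4
grasp_force: 61.4
```

```bash
python3 -m pendant '[[0,0,0.002,0,0,0,0.03],[0,0,0.001,0,0,0,0.03],[0,0,0,0,0,0,0.03],[0,0,0,0,0,0,0.03]]'
python3 -m pendant '[[0,0,0.0015,0,0,0,0.03],[0,0,0,0,0,0,0.03],[0,0,0,0,0,0,0.03]]'
```

```text
clock: 32.2
position: [525.7, -53.3, 43.8]
ee_rot: [-0.025, 1.0, 0.0, 0.001]
contact_force: [0.5, -0.2, -1.4]
gripper_width: 40.9
grasp_force: 61.4
clock: 32.5
position: [525.7, -53.3, 42.3]
ee_rot: [-0.025, 1.0, 0.0, 0.0]
contact_force: [-1.0, 0.3, -1.6]
gripper_width: 40.4
grasp_force: 61.4
```

```bash
python3 -m pendant '[[0,0,0.001,0,0,0,0.03],[0,0,0,0,0,0,0.03],[0,0,0,0,0,0,0.03]]'
python3 -m pendant '[[0,0,0.0005,0,0,0,0.03],[0,0,0,0,0,0,0.03],[0,0,0,0,0,0,0.03]]'
```

```text
clock: 32.8
position: [525.9, -53.3, 42.0]
ee_rot: [-0.025, 1.0, 0.0, 0.001]
contact_force: [-2.5, -0.5, 5.6]
gripper_width: 40.2
grasp_force: 62.3
clock: 33.1
position: [526.0, -53.3, 42.0]
ee_rot: [-0.026, 1.0, 0.0, 0.001]
contact_force: [-2.4, 0.4, 8.2]
gripper_width: 40.7
grasp_force: 62.7
```

```bash
python3 -m pendant '[[0,0,0,0,0,0,0.045],[0,0,0,0,0,0,0.05],[0,0,0,0,0,0,0.055],[0,0,0,0,0,0,0.06],[0,0,0,0,0,0,0.06],[0,0,-0.01,0,0,0,0.06],[0,0,-0.02,0,0,0,0.06],[0,0,-0.03,0,0,0,0.06],[0,0,-0.03,0,0,0,0.07],[0,0,-0.03,0,0,0,0.08],[0,0,-0.01,0,0,0,0.08],[0,0,0,0,0,0,0.08]]'
python3 plan.py 483 -324 140 49
python3 - <<'E'
from h import *
s=snap('side','s13.pkl');t=snap('top','t13.pkl')
def blobs(d,box):
    x0,y0,x1,y1=box;hsv=cv2.cvtColor(d['image'][y0:y1,x0:x1],cv2.COLOR_RGB2HSV)
    m=cv2.inRange(hsv,(3,90,30),(20,255,190))
    return [(np.round(np.array(c)+[x0,y0],1).tolist(),int(st[4])) for st,c in list(zip(*cv2.connectedComponentsWithStats(m)[2:]))[1:] if st[4]>12]
for a in('9','13'):
    print(a,'top',blobs(ld(f't{a}.pkl'),(320,140,410,225)),'side',blobs(ld(f's{a}.pkl'),(225,85,320,160)))
E
```

```text
clock: 34.3
position: [526.5, -53.2, 172.9]
ee_rot: [-0.025, 1.0, 0.001, 0.003]
contact_force: [0.0, -0.6, -0.8]
gripper_width: 79.8
grasp_force: 0.0
t 34.3 pos [526.5 -53.2 172.9] yaw 92.9 tilt 0.32 TURN z 43.9 SHIFT [-144.8 -232.9   32.9]
ROT tool [ 0.18  0.27 43.9 ]
9 top [([371.1, 165.3], 47), ([354.3, 187.8], 46), ([334.3, 209.1], 32)] side [([263.1, 104.4], 91), ([277.7, 122.3], 90), ([292.3, 139.1], 130)]
13 top [([371.9, 165.5], 47), ([354.3, 187.8], 44)] side [([263.5, 104.3], 87), ([277.3, 122.2], 92)]
```

```bash
python3 -m pendant '[[0,0,0,0,0,7.3,0.08],[0,0,0,0,0,7.3,0.08],[0,0,0,0,0,7.3,0.08],[0,0,0,0,0,7.3,0.08],[0,0,0,0,0,7.3,0.08],[0,0,0,0,0,7.4,0.08],[0,0,0,0,0,0,0.08]]'
python3 -m pendant '[[-0.021,-0.0333,0,0,0,0,0.08],[-0.021,-0.0333,0,0,0,0,0.08],[-0.021,-0.0333,0,0,0,0,0.08],[-0.021,-0.0333,0,0,0,0,0.08],[-0.021,-0.0333,0,0,0,0,0.08],[-0.021,-0.0333,0,0,0,0,0.08],[-0.02,-0.0333,0,0,0,0,0.08],[0,0,0,0,0,0,0.08],[0,0,0,0,0,0,0.08],[0,0,0,0,0,0,0.08]]'
python3 plan.py 483 -324.5 34 49
```

```text
clock: 35.1
position: [524.5, -53.5, 168.9]
ee_rot: [0.35, 0.937, -0.0, -0.001]
contact_force: [-0.1, 0.6, 0.1]
gripper_width: 79.8
grasp_force: 0.0
clock: 36.1
position: [482.5, -324.4, 169.8]
ee_rot: [0.349, 0.937, 0.001, -0.001]
contact_force: [-0.1, 0.6, 0.6]
gripper_width: 79.6
grasp_force: 0.0
t 36.1 pos [ 482.5 -324.4  169.8] yaw 49.1 tilt 0.09 TURN z 0.1 SHIFT [ -0.4   0.2 135.8]
ROT tool [ 0.04 -0.08  0.09]
```

```bash
python3 -m pendant '[[0,0,0.03,0,0,0,0.08],[0,0,0.03,0,0,0,0.08],[0,0,0.02,0,0,0,0.08],[0,0,0.015,0,0,0,0.08],[0,0,0,0,0,0,0.08],[0,0,0,0,0,0,0.08]]'
python3 -m pendant '[[0,0,0.015,0,0,0,0.08],[0,0,0.015,0,0,0,0.08],[0,0,0.01,0,0,0,0.08],[0,0,0,0,0,0,0.08],[0,0,0,0,0,0,0.08]]'
python3 plan.py 483 -324.5 34 49
```

```text
clock: 36.7
position: [483.5, -324.3, 75.9]
ee_rot: [0.349, 0.937, 0.0, 0.0]
contact_force: [-0.1, -0.3, 0.6]
gripper_width: 80.2
grasp_force: 0.0
clock: 37.2
position: [483.6, -325.1, 36.4]
ee_rot: [0.35, 0.937, 0.0, 0.001]
contact_force: [-0.3, 0.4, 0.7]
gripper_width: 79.9
grasp_force: 0.0
t 37.2 pos [ 483.6 -325.1   36.4] yaw 49.0 tilt 0.12 TURN z 0.0 SHIFT [0.9 0.1 2.4]
ROT tool [0.07 0.09 0.04]
```

```bash
python3 -m pendant '[[0,0,0.002,0,0,0,0.075],[0,0,0,0,0,0,0.07],[0,0,0,0,0,0,0.066],[0,0,0,0,0,0,0.063],[0,0,0,0,0,0,0.06],[0,0,0,0,0,0,0.057],[0,0,0,0,0,0,0.053],[0,0,0,0,0,0,0.048],[0,0,0,0,0,0,0.045],[0,0,0,0,0,0,0.045]]'
python3 -m pendant '[[0,0,-0.005,0,0,0,0.045],[0,0,-0.015,0,0,0,0.045],[0,0,-0.02,0,0,0,0.045],[0,0,0,0,0,0,0.045]]'
python3 plan.py 441 282 100 81
```

```text
clock: 38.2
position: [483.1, -325.1, 34.5]
ee_rot: [0.35, 0.937, 0.0, 0.001]
contact_force: [-0.8, 0.9, 4.0]
gripper_width: 54.9
grasp_force: 62.1
clock: 38.6
position: [484.7, -325.8, 76.1]
ee_rot: [0.35, 0.937, 0.0, 0.003]
contact_force: [0.1, -0.5, -0.1]
gripper_width: 54.8
grasp_force: 63.5
t 38.6 pos [ 484.7 -325.8   76.1] yaw 49.0 tilt 0.36 TURN z -32.0 SHIFT [138.2 593.4 -23.9]
ROT tool [  0.06   0.36 -31.97]
```

```bash
python3 -m pendant '[[0,0,-0.025,0,0,0,0.045],[0,0,-0.03,0,0,0,0.045],[0,0,-0.025,0,0,0,0.045],[0,0,-0.01,0,0,0,0.045],[0,0,0,0,0,0,0.045],[0,0,0,0,0,0,0.045]]'
python3 - <<'E'
from h import *
s=snap('side','s14.pkl')
cv2.imwrite('pics/p11.png',cv2.resize(crop(s,230,40,310,130,1),(533,600),interpolation=cv2.INTER_CUBIC))
x0,y0,x1,y1=225,40,320,160;hsv=cv2.cvtColor(s['image'][y0:y1,x0:x1],cv2.COLOR_RGB2HSV)
m=cv2.inRange(hsv,(3,90,30),(20,255,190));n,lab,st,c=cv2.connectedComponentsWithStats(m)
for i in range(1,n):
    if st[i][4]>12: print(c[i]+[x0,y0],st[i],cv2.minAreaRect(np.argwhere(lab==i)[:,::-1].astype(np.int32)))
E
python3 plan.py 441 282 100 81
```

```text
clock: 39.2
position: [482.0, -324.5, 161.9]
ee_rot: [0.35, 0.937, 0.001, -0.001]
contact_force: [0.5, 0.8, -2.3]
gripper_width: 54.8
grasp_force: 63.7
[279.625  87.   ] [ 45  43  19   8 104] ((54.188232421875, 46.947059631347656), (6.82598876953125, 18.17707061767578), 85.60128784179688)
[263.27058824 104.45882353] [32 61 14  8 85] ((38.5, 64.5), (13.0, 7.0), 0.0)
t 39.2 pos [ 481.8 -324.5  161.5] yaw 49.0 tilt 0.19 TURN z -32.0 SHIFT [135.1 592.6  61.5]
ROT tool [  0.07  -0.18 -32.03]
```

```bash
python3 -m pendant '[[0,0,0,0,0,-6.4,0.045],[0,0,0,0,0,-6.4,0.045],[0,0,0,0,0,-6.4,0.045],[0,0,0,0,0,-6.4,0.045],[0,0,0,0,0,-6.4,0.045],[0,0,0,0,0,0,0.045]]'
python3 -m pendant '[[0.0084,0.037,0,0,0,0,0.045],[0.0084,0.037,0,0,0,0,0.045],[0.0084,0.037,0,0,0,0,0.045],[0.0084,0.037,0,0,0,0,0.045],[0.0084,0.037,0,0,0,0,0.045],[0.0084,0.037,0,0,0,0,0.045],[0.0084,0.037,0,0,0,0,0.045],[0.0084,0.037,0,0,0,0,0.045]]'
python3 -m pendant '[[0.0084,0.037,0,0,0,0,0.045],[0.0084,0.037,0,0,0,0,0.045],[0.0084,0.037,0,0,0,0,0.045],[0.0084,0.037,0,0,0,0,0.045],[0.0084,0.037,0,0,0,0,0.045],[0.0084,0.037,0,0,0,0,0.045],[0.0084,0.037,0,0,0,0,0.045],[0.0084,0.037,0,0,0,0,0.045],[0,0,0,0,0,0,0.045],[0,0,0,0,0,0,0.045],[0,0,0,0,0,0,0.045]]'
python3 plan.py 440.5 281.8 60 81
```

```text
clock: 39.85
position: [482.1, -324.7, 161.7]
ee_rot: [0.079, 0.997, 0.001, -0.001]
contact_force: [-0.1, -0.4, -1.0]
gripper_width: 54.6
grasp_force: 63.7
clock: 40.65
position: [462.0, -20.8, 163.0]
ee_rot: [0.08, 0.997, 0.0, -0.0]
contact_force: [0.8, 0.7, -0.4]
gripper_width: 54.9
grasp_force: 63.8
clock: 41.75
position: [442.3, 279.7, 163.2]
ee_rot: [0.079, 0.997, -0.0, -0.0]
contact_force: [0.4, 0.5, -1.5]
gripper_width: 55.0
grasp_force: 63.8
t 41.8 pos [442.3 279.7 163.2] yaw 80.9 tilt 0.06 TURN z -0.1 SHIFT [  2.1   1.8 103.2]
ROT tool [-0.05 -0.02 -0.1 ]
```

Lower to ~45 above the final height and refine the compartment position numerically from the images.

```bash
python3 -m pendant '[[0.002,0.002,0.03,0,0,0,0.045],[0,0,0.03,0,0,0,0.045],[0,0,0.03,0,0,0,0.045],[0,0,0.013,0,0,0,0.045],[0,0,0,0,0,0,0.045],[0,0,0,0,0,0,0.045],[0,0,0,0,0,0,0.045]]'
python3 plan.py 440.5 281.8 16 81
python3 - <<'E'
from h import *
s=snap('side','s15.pkl');t=snap('top','t15.pkl')
im=np.zeros((600,800,3),np.uint8)
im[:,:400]=cv2.resize(crop(t,120,140,210,230,1),(400,400),interpolation=cv2.INTER_CUBIC)[:400,:] if 0 else cv2.copyMakeBorder(cv2.resize(crop(t,120,140,210,230,1),(400,400),interpolation=cv2.INTER_CUBIC),0,200,0,0,0)
im[:,400:]=cv2.resize(crop(s,120,200,240,380,1),(400,600),interpolation=cv2.INTER_CUBIC)
cv2.imwrite('pics/p12.png',im)
E
```

```text
clock: 42.45
position: [442.0, 283.3, 62.2]
ee_rot: [0.079, 0.997, 0.001, 0.001]
contact_force: [-0.2, 0.0, -1.2]
gripper_width: 55.3
grasp_force: 63.9
t 42.5 pos [442.  283.3  62.2] yaw 81.0 tilt 0.21 TURN z -0.0 SHIFT [ 1.2 -1.7 46.2]
ROT tool [ 0.16  0.13 -0.04]
```

View pics/p12.png

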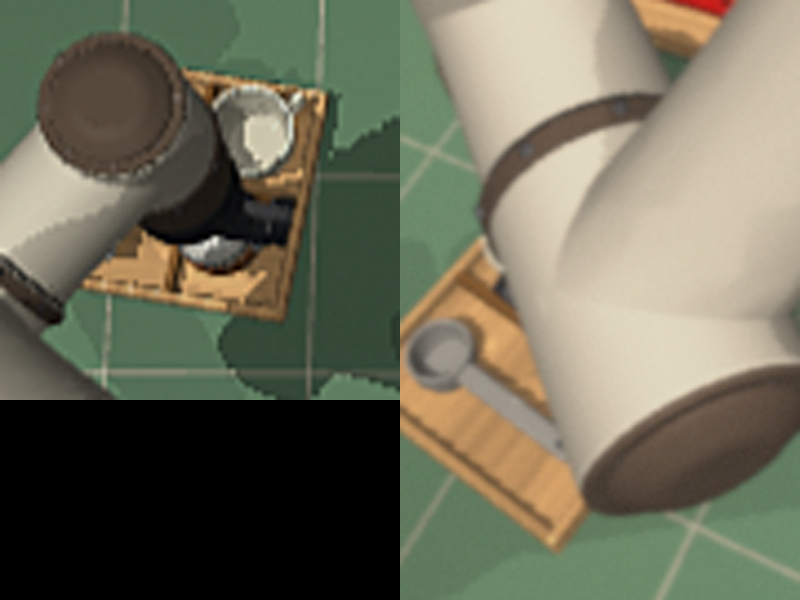

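```bash
python3 - <<'E'
from h import *
np.set_printoptions(precision=1,suppress=True)
t=ld('t15.pkl');xt=np.array([-.9877,.1564]);yt=np.array([-.1564,-.9877]);o=np.array([488.5,319.5])
for n,p,z in(('outer near R',(283,321),0),('outer near R',(283,321),20),('outer far R',(327,93),20),('inner near R',(274,305),20),('divider near end L',(166,289),20),('divider near R',(180,292),20),('nearwall inner mid',(226,297),20),('crosswall near edge',(265,192),20),('jar near edge bottom?',(215,271),40)):
    w=cast(t,(p[0]/4.444+120-.4,p[1]/4.444+140-.4),z)[:2];print(n,z,w,'tray',(w-o)@xt,(w-o)@yt)
E
```

```text
outer near R 0 [391.1 245.4] tray 84.62486373690503 88.44119589981169
outer near R 20 [387.7 242.4] tray 87.50125637175235 91.93336757223672
outer far R 20 [560.7 216. ] tray -87.52053655922401 90.91032825172299
inner near R 20 [399.5 249.4] tray 76.9211882376481 83.13072503348164
divider near end L 20 [410.8 329.1] tray 78.22201678597271 2.678829245186181
divider near R 20 [408.7 318.7] tray 78.72966342786869 13.261378896559393
nearwall inner mid 20 [405.2 284.8] tray 76.84968093393434 47.271668634396164
crosswall near edge 20 [484.4 259.4] tray -5.3607206484545324 60.03351919177895
jar near edge bottom? 40 [420.7 290.1] tray 62.3775396531572 39.65246345476124
```

```bash
python3 -m pendant '[[0.001,-0.001,0.015,0,0,0,0.045],[0,0,0.015,0,0,0,0.045],[0,0,0.008,0,0,0,0.045],[0,0,0.003,0,0,0,0.045],[0,0,0,0,0,0,0.045],[0,0,0,0,0,0,0.045],[0,0,0,0,0,0,0.045]]'
python3 plan.py 441 281.5 16.5 81
```

```text
clock: 43.25
position: [440.4, 282.6, 20.6]
ee_rot: [0.078, 0.997, 0.001, 0.001]
contact_force: [-0.1, -0.0, -1.1]
gripper_width: 54.8
grasp_force: 63.9
t 43.2 pos [440.4 282.6  20.6] yaw 81.0 tilt 0.14 TURN z 0.0 SHIFT [-0.7 -1.   4.1]
ROT tool [0.11 0.09 0.  ]
```

```bash
python3 -m pendant '[[0,0,0.002,0,0,0,0.045],[0,0,0,0,0,0,0.045],[0,0,0,0,0,0,0.045]]'
python3 -m pendant '[[0,0,0.001,0,0,0,0.045],[0,0,0,0,0,0,0.045],[0,0,0,0,0,0,0.045]]'
python3 -m pendant '[[0,0,0.001,0,0,0,0.045],[0,0,0,0,0,0,0.045],[0,0,0,0,0,0,0.045]]'
```

```text
clock: 43.55
position: [440.1, 282.2, 18.0]
ee_rot: [0.078, 0.997, 0.0, 0.0]
contact_force: [0.3, 0.1, -1.5]
gripper_width: 54.8
grasp_force: 63.9
clock: 43.85
position: [440.0, 282.2, 16.9]
ee_rot: [0.078, 0.997, 0.0, 0.0]
contact_force: [0.4, 0.3, -1.6]
gripper_width: 54.6
grasp_force: 63.9
clock: 44.15
position: [440.1, 282.3, 16.5]
ee_rot: [0.078, 0.997, 0.0, 0.001]
contact_force: [-1.8, -1.5, 6.1]
gripper_width: 55.1
grasp_force: 64.6
```

```bash
python3 -m pendant '[[0,0,0,0,0,0,0.058],[0,0,0,0,0,0,0.062],[0,0,0,0,0,0,0.066],[0,0,0,0,0,0,0.072],[0,0,0,0,0,0,0.075],[0,0,-0.01,0,0,0,0.075],[0,0,-0.02,0,0,0,0.075],[0,0,-0.03,0,0,0,0.075],[0,0,-0.04,0,0,0,0.075],[0,0,-0.04,0,0,0,0.075],[0,0,-0.03,0,0,0,0.075],[0,0,0,0,0,0,0.075]]'
python3 -m pendant '[[0.01,-0.04,0,0,0,0,0.075],[0.01,-0.04,0,0,0,0,0.075],[0.01,-0.04,0,0,0,0,0.075],[0.01,-0.04,0,0,0,0,0.075],[0.01,-0.04,0,0,0,0,0.075],[0.01,-0.04,0,0,0,0,0.075],[0.01,-0.04,0,0,0,0,0.075],[0,-0.04,0,0,0,0,0.075],[0,-0.04,0,0,0,0,0.075],[0,-0.04,0,0,0,0,0.075],[0,-0.04,0,0,0,0,0.075],[0,-0.04,0,0,0,0,0.075]]'
python3 -m pendant '[[0,-0.04,0,0,0,0,0.075],[0,-0.04,0,0,0,0,0.075],[0,-0.04,0,0,0,0,0.075],[0,-0.04,0,0,0,0,0.075],[0,-0.04,0,0,0,0,0.075],[0,0,0,0,0,0,0.075],[0,0,0,0,0,0,0.075]]'
python3 - <<'E'
from h import *
np.set_printoptions(precision=1,suppress=True)
s=snap('side','s16.pkl');t=snap('top','t16.pkl')
trays={'long':(np.array([600,-5]),np.radians(183)),'short':(np.array([488.5,319]),np.radians(171))}
def intray(w,n):
    o,a=trays[n];x=np.array([np.cos(a),np.sin(a)]);y=np.array([-x[1],x[0]]);d=w[:2]-o;return np.array([d@x,d@y])
def mk(d,lo,hi,box,minA=12):
    x0,y0,x1,y1=box;hsv=cv2.cvtColor(d['image'][y0:y1,x0:x1],cv2.COLOR_RGB2HSV);m=cv2.inRange(hsv,lo,hi)
    n,lab,st,c=cv2.connectedComponentsWithStats(m);return [(c[i]+[x0,y0],st[i],cv2.minAreaRect(np.argwhere(lab==i)[:,::-1].astype(np.int32)+np.array([x0,y0],np.int32))) for i in range(1,n) if st[i][4]>minA]
for c,st,r in mk(t,(0,170,80),(6,255,255),(225,105,300,195),30):
    B=np.array([cast(t,p,20)[:2] for p in cv2.boxPoints(r)]);print('brush',intray(B.mean(0),'long'),r)
# squat lid in top & side: grey (low sat) blobs inside compartment
for d,nm,box in((t,'top',(155,180,195,215)),(s,'side',(150,240,225,320)),(t,'topT',(258,150,290,190)),(s,'sideT',(190,120,245,200))):
    for c,st,r in mk(d,(0,0,90),(180,60,255),box,25): print(nm,'grey',c,st,r[1:], intray(cast(d,c,54),'short') if len(nm)<5 else intray(cast(d,c,102),'long'))
for c,st,r in mk(s,(3,120,30),(14,255,150),(150,120,250,330),25): print('brown side',c,st,r[1:])
# scoop grey in slot
for c,st,r in mk(t,(0,0,60),(180,70,220),(132,152,165,205),25):
    B=np.array([cast(t,p,33)[:2] for p in cv2.boxPoints(r)]);print('scoop',intray(B.mean(0),'short'),r)
E
```

```text
clock: 45.35
position: [442.1, 284.1, 191.9]
ee_rot: [0.078, 0.997, 0.005, 0.004]
contact_force: [-0.4, 0.1, -0.7]
gripper_width: 74.8
grasp_force: 0.0
clock: 46.55
position: [294.7, -182.5, 185.8]
ee_rot: [0.078, 0.997, 0.0, 0.001]
contact_force: [0.9, 0.2, 0.4]
gripper_width: 75.3
grasp_force: 0.0
clock: 47.25
position: [263.5, -378.6, 184.7]
ee_rot: [0.08, 0.997, 0.001, -0.0]
contact_force: [0.4, -0.1, -0.0]
gripper_width: 74.9
grasp_force: 0.0
brush [ -0.1 -41. ] ((247.5, 150.5), (55.0, 11.0), 90.0)
top grey [169.8 193.9] [  7   6  17  17 231] ((16.0, 16.0), 90.0) [42.3 43.5]
top grey [189.6 205.2] [34 14  2 21 36] ((20.0, 1.0), 90.0) [ 68.1 113. ]
side grey [189.3 263.5] [   0    0   75   80 3018] ((73.99998474121094, 78.99998474121094), 0.0) [ 6.1 89.6]
side grey [189.6 290.4] [ 26  37  28  28 579] ((25.45584487915039, 27.577163696289062), 45.0) [46.7 41.4]
topT grey [273.8 152.9] [  7   0  18   8 107] ((7.0, 17.0), 90.0) [-147.4  350.7]
topT grey [275.  165.7] [ 11   9  13  15 133] ((11.627553939819336, 13.86362075805664), 26.56505012512207) [-105.1  361.4]
sideT grey [217.7 146.1] [   0    0   55   59 2611] ((58.0, 54.0), 90.0) [46.9 73.2]
sideT grey [240.9 192.7] [ 45  60  10  20 106] ((19.0, 9.0), 90.0) [165.5 -53.5]
brown side [226.1 178.3] [ 67  50  17  16 160] ((15.0, 16.0), 90.0)
brown side [193.9 304.3] [ 30 172  25  18 124] ((11.70421028137207, 26.400758743286133), 65.3764419555664)
scoop [-23.8 -86.7] ((136.0, 169.5), (35.0, 8.0), 90.0)
scoop [ -0.9 -44.6] ((147.058837890625, 178.26470947265625), (11.884244918823242, 39.775840759277344), 14.03624439239502)
scoop [42.6 17.4] ((163.0, 194.0), (12.0, 2.0), 90.0)
```

```bash
python3 - <<'E'
from h import *
t=ld('t16.pkl');s=ld('s16.pkl');a=np.radians(183);x=np.array([np.cos(a),np.sin(a)]);y=np.array([-x[1],x[0]])
w=cast(t,(275,165.7),102)[:2];print('tall',w,(w-[600,-5])@x,(w-[600,-5])@y)
for d,b in((t,(320,140,410,225)),(s,(225,85,320,160))):
    x0,y0,x1,y1=b;hsv=cv2.cvtColor(d['image'][y0:y1,x0:x1],cv2.COLOR_RGB2HSV);m=cv2.inRange(hsv,(3,90,30),(20,255,190))
    print([(np.round(c+[x0,y0],1),st[4]) for st,c in list(zip(*cv2.connectedComponentsWithStats(m)[2:]))[1:] if st[4]>12])
E
```

```text
tall [522.95050673 -52.48034123] 79.42882868101776 43.38281216671738
[(array([371.9, 165.5]), np.int32(47)), (array([347.3, 172.7]), np.int32(21))]
[(array([263.5, 104.3]), np.int32(86))]
```

All five are in place with good margins; the middle jar has not moved.

```bash
python3 -c "
from bench import arm
print(arm.job_done())"
```

```text
the job is handed in; nothing more can be done
None
```

Both kits are made up and the job is handed in: after I let go, the images put both jars, the brush and the scoop within about 7 mm of their target centres, inside every limit, and the middle jar still on the turntable; no verdict came back.

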